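# Lay a culture flask on the rocker and clamp it

## Robot

A 6-joint arm with a two-finger parallel gripper is mounted at the origin on a cart in front of the work surface, level with it; the furniture and walls round the work are solid. World frame = base frame: x ahead of the robot, y to its left, z up, the work surface at z = 0. Lengths are in m, angles in rad, forces in N, time in s.
With the tool pointing down it reaches from about 0.3 to 0.75 m from the base axis. Payload 8.5 kg.
Tool frame: the origin (TCP) lies midway between the tips of the shut fingers; the grasp point (between the pads) lies 19 mm behind it; z points along the fingers, y is the line along which they close (so a half turn about z gives the same grasp; the last joint's range is limited). The gripper opens to 88 mm and grips with 3 to 60 N. Pads are 18 mm wide; open, the fingers measure 123 mm over their backs; the gripper's body (75 mm by 187 mm) begins 45 mm behind the grasp point.
Start: joints at [-1.381, 0.381, 1.297, -0, 1.464, -0.215], TCP at [0.217, -0.506, 0.239] pointing down, gripper open.
Joint ranges: [-3.11, 3.11], [-0.89, 2.33], [0.22, 2.48], [-1.42, 4.56], [0.17, 2.85], [-2.88, 2.88]. Speed limits (rad/s): [2.39, 2.39, 3.14, 3.14, 3.14, 3.14].

## Interface

Orientations are given as a unit quaternion [x, y, z, w].
In Python, from station import robot, imaging gives the robot as it stands.
- The arm moves only by the tool move_arm, never from a script. Its argument "targets" is a list of rows, each an object with "xyz": the shift along the tool's x, y, z in m, a list of three; "turn": the turn about the tool's z in degrees; "claw": the opening, from 0 (shut) to 1 (fully open). In form: [{"xyz": [x, y, z], "turn": turn, "claw": claw}, ...]. A call has 1 to 10 rows; each row is the pose to reach, as a shift and turn from the pose commanded when the call began, along the tool's axes at that moment; what a row does not reach only later rows make up. A row lasts 1/12 s, in which the tool goes at most 41.7 mm and 7.16 degrees, less where a joint would pass 70% of its speed; a pose out of reach is approached as far as the arm can. A call with a gripper value outside its range is refused whole. The fingers move at their own pace and stop on an object; the grip force is fixed at half the most. Time passes only in rows, so rows that repeat a pose let the fingers close. It gives the time, the measured TCP pose, the force, the opening and the grip force at its end, in the units of the state.
- robot.sense(): the state, without advancing time (a new reading comes with each control period).
- imaging.grab_frame(name): name is "side" or "top"; returns the picture (480x640x3 uint8, red, green, blue); there is no depth.
- imaging.camera_info(name): a dict with "mtx" (3x3 intrinsics, pixels), "world_to_cam" (4x4, takes a point from world to camera coordinates). Camera axes: x right, y up, looking along -z (the intrinsics and any distortion apply to the point x, -y, -z); pixel columns grow to the right and rows downward; lengths in m; the calibration is good to about 2 mm. A picture is of the moment at which its call begins. camera_info takes no time and is no camera call.
- robot.hand_in(): hands the job in; it is judged then, once.
The state is a dict: "time": time; "joint_positions": joint angles; "dq": joint speeds; "tau": joint torques, N m; "tool_pos": TCP position; "orientation": TCP orientation; "ft_force": force on the tool from outside, world axes, zero at the start; "ft_torque": the same for the moment, N m; "gripper_width": finger opening in m; "finger_force": force on a finger pad.
Only numpy, scipy, OpenCV 4.12 (cv2) and the standard library are available. Lean on these libraries where they do the work, as an engineer would, in place of code of your own. Each camera call takes 0.05 s, during which the arm holds its last target. There are 200 camera calls.

## Task

The culture flask is still standing on end on the platform of the bench rocker: tip it over towards the platform's open front and ease it down with the fingers, so that it lands gently on its broad side with the cap to the front and never drops. Then push it back along the platform until its foot is against the back stop, and push the clamp bar across until the flask is held snugly between the bar and the fence opposite. Only push and support with the fingers: do not pinch or press hard on the flask, do not lift it off the platform, and leave the other things on the bench where they are.

Things in the scene. Friction and masses are not known exactly. Their poses are not given: they have to be found in the camera images.
- rocker: Fixed white bench rocker, standing still. Origin: on the bench under the platform. Its x axis points from the open front (blue control panel) to the back stop, y to the fence on its left, z up. The platform's black mat is level, 73 mm above the origin, x = -69 to +81, y = -99 to +99 mm; its metal ends at x = -70, y = -105 mm. No wall in front or on the right; below the front edge runs a guide rod.
- stop_face (a point): Middle of the back stop's front face, where it meets the mat (rocker x = 82 mm, y = 0). The stop is an upright plate across the whole platform, 32 mm higher than the mat.
- fence_face (a point): Inner face of the fence where it meets the mat (rocker x = 8 mm, y = 100 mm). The fence is a low wall along the whole left edge, 22 mm higher than the mat.
- flask: Loose clear flat-sided flask, blue screw cap, about 0.16 kg, upright on the mat close to the back stop. Origin: centre of its foot; z from foot to cap, y across its width, x across its thickness, towards the back stop. Body 84 mm wide, 37 thick, 100 high, shoulder to 122 mm, then neck and cap to 153 mm. To lie on its -x broad face, x axis up. It overbalances at about 15 degrees.
- flask_cap (a point): Centre of the blue cap, a cylinder 31 mm across and 22 mm long on a neck 25 mm across; 8.7 mm to the flask's +x of its middle and 142 mm from its foot. Neck and cap are canted 12 degrees to the flask's +x, so that with the flask lying the cap is 10 mm or more clear of the mat. When tipped over where it stands, the cap comes to lie beyond the platform's front edge.
- flask_heel (a point): Middle of the front lower edge of the standing flask, on which it tips over (18.5 mm to the flask's -x of its origin). Standing, tipping and lying, it stays on the mat.
- bar_mid (a point): On the axis of the clamp bar, near mid-length: a grey rod 10 mm across and 136 mm long, lying along the rocker's x, its axis 18 mm above the mat, pushed from its right side. A black block with a red knob (33 mm above the axis, reaching 17 mm to the right) carries its rear end on the back stop, another black block its front end.
- clamp_bar (a joint): Travel of the clamp bar along the rocker's +y, in m: 0 parked at the right edge, at most 0.125. The bar's axis is at rocker y = -0.085 + travel. It moves with about 2 N, stays where it is left, and pushes the lying flask before it; with the flask against the fence it stops at 0.096.
- small_bottle: Bystander: white bottle with white cap, 48 mm across, 88 mm high, right of the rocker. Origin at the centre of its underside.
- red_cap_bottle: Bystander: white bottle with red cap, 54 mm across, 105 mm high, right of the rocker. Origin at the centre of its underside.
- timer: Bystander: white bench timer, 68 mm wide, 27 deep, 60 high, left of the rocker. Origin at the centre of its underside.
- marker: Bystander: blue-capped marker pen lying on the bench, 138 mm long, 14 mm thick. Origin at the centre of its underside, length along its y.
Not all that is in view belongs to the job. Leave any black or pink look-alike of the flask alone.

How it is judged:
By the outcome, as a careful person would: the job done as asked, in the order asked, and still so for the second after the job is handed in, with the robot touching nothing.
It also fails if it takes over 64 s, if anything falls off the work surface, if the arm or the gripper's body presses on something with over 40 N, if the wrist force passes 120 N, or if a joint passes its speed limit or range.

## Working session

There is one attempt and no reset: what is moved stays moved. The work goes in short steps, Python scripts to look and compute and a tool call to move; the robot and the scene stay as the last step left them, time stands still between calls to the robot, and variables do not carry over. Pictures are saved under pics/ and viewed, at most 10 in all, crops included, and the job is handed in when it is done.

Besides the shell and the picture viewer there is one more tool, called after "Emit:" in YAML: its name, and indented under it one key for each argument. move_arm: Moves the arm, as the interface text tells. Its arguments: {"type":"object","properties":{"targets":{"type":"array"}},"required":["targets"]}

```bash
mkdir -p pics
python3 - <<'E'
from station import robot, imaging
import cv2,numpy as np
for n in("side","top"):
    f=imaging.grab_frame(n); cv2.imwrite(f"pics/{n}0.png",f[:,:,::-1])
    c=imaging.camera_info(n); print(n,{k:np.round(v,3).tolist() if not isinstance(v,str) else v for k,v in c.items()})
s=robot.sense();print(s)
E
```

```text
side {'mtx': [[453.397, 0.0, 317.03], [0.0, 453.397, 238.607], [0.0, 0.0, 1.0]], 'world_to_cam': [[-0.972, -0.234, -0.011, 0.518], [0.125, -0.558, 0.821, -0.037], [-0.198, 0.796, 0.571, -1.147], [0.0, 0.0, 0.0, 1.0]]}
top {'mtx': [[476.687, 0.0, 322.526], [0.0, 476.687, 234.394], [0.0, 0.0, 1.0]], 'world_to_cam': [[0.013, -1.0, 0.003, 0.212], [0.996, 0.013, 0.088, -0.49], [-0.088, 0.002, 0.996, -1.261], [0.0, 0.0, 0.0, 1.0]]}
{'time': 0.1, 'joint_positions': array([-1.38131169e+00,  3.81078084e-01,  1.29809913e+00, -3.09455048e-06,
        1.46359410e+00, -2.15275204e-01]), 'dq': array([ 5.03733366e-05, -7.98373289e-04, -1.58316590e-03,  1.17928333e-04,
        9.50172317e-04,  9.97008667e-04]), 'tau': array([ 5.10426034e-03, -4.38647389e+01, -2.24915045e+01,  7.16086873e-02,
        3.41261365e-02, -7.96315794e-05]), 'tool_pos': array([ 0.21655377, -0.50532056,  0.23825561]), 'orientation': array([ 9.79590782e-01,  2.01001376e-01,  6.06114963e-06, -5.89297019e-04]), 'ft_force': array([ 0.68442241, -0.13976726, -0.00911785]), 'ft_torque': array([ 0.06443765, -0.02970093, -0.00935306]), 'finger_force': 0.0, 'gripper_width': 0.08822367351426988}
```

View pics/side0.png

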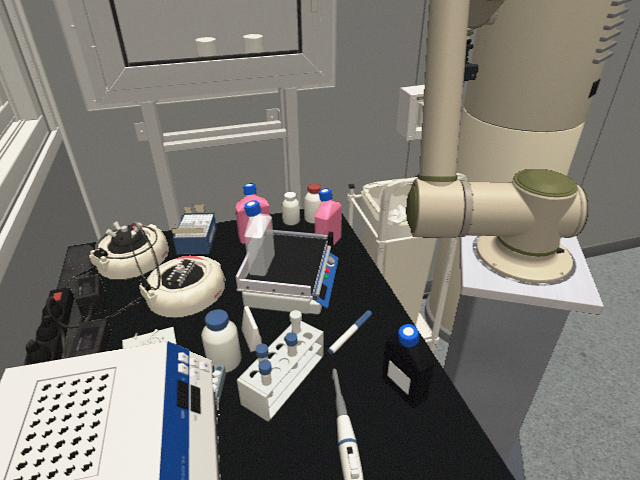

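View pics/top0.png

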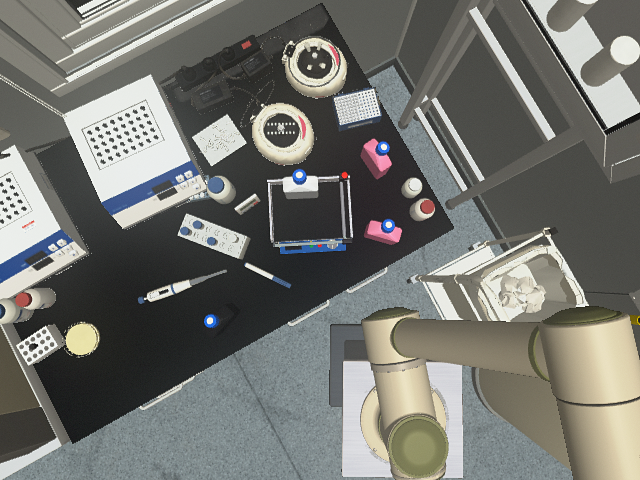

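The upright flasks are: clear in the rocker (top 300,180; side 257,235), pink (top 377,155 and 385,230) and black (top 215,320). The clear one standing on the rocker platform fits the description, and I'll confirm it in an enlarged crop.

Run:
```python
import cv2
a=cv2.imread("pics/top0.png")[160:260,255:365]; b=cv2.imread("pics/side0.png")[190:320,225:355]
o=cv2.hconcat([cv2.resize(a,(440,400),interpolation=cv2.INTER_CUBIC),cv2.resize(b,(360,400)[:1]+(400,),interpolation=cv2.INTER_CUBIC)]) if 0 else None
A=cv2.resize(a,None,fx=4,fy=4,interpolation=cv2.INTER_CUBIC);B=cv2.resize(b,(400,400),interpolation=cv2.INTER_CUBIC)
B=B[:,:350]
cv2.imwrite("pics/crop0.png",cv2.hconcat([A,B]))
```

```text
(no output)
```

View pics/crop0.png

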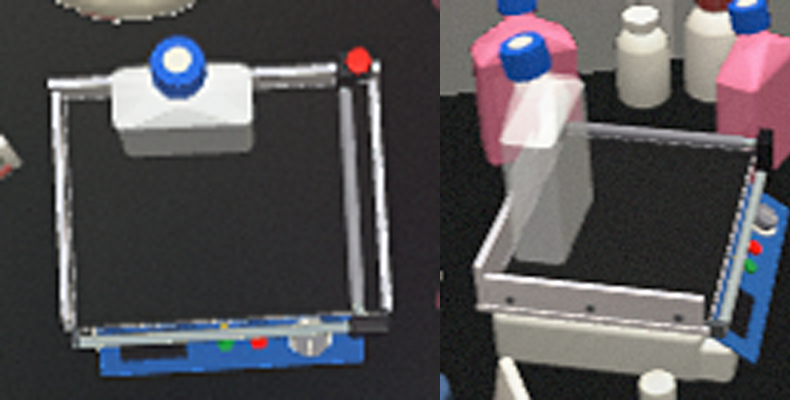

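```bash
cat > h.py <<'E'
from station import robot, imaging
import numpy as np, cv2
def ray(n,u,v):
    c=imaging.camera_info(n);M=np.array(c["world_to_cam"]);R=M[:3,:3];o=-R.T@M[:3,3]
    k=np.linalg.inv(np.array(c["mtx"]))@[u,v,1]
    return o,R.T@(k*[1,-1,-1])
def onz(n,u,v,z):
    o,d=ray(n,u,v);return o+d*(z-o[2])/d[2]
def tri(p,q):
    o1,d1=ray("top",*p);o2,d2=ray("side",*q);A=np.c_[d1,-d2]
    s=np.linalg.lstsq(A,o2-o1,rcond=None)[0];a=o1+s[0]*d1;b=o2+s[1]*d2;return (a+b)/2,np.linalg.norm(a-b)
def proj(n,P):
    c=imaging.camera_info(n);p=np.array(c["world_to_cam"])@np.r_[P,1];q=np.array(c["mtx"])@(p[:3]*[1,-1,-1]);return q[:2]/q[2]
E
python3 - <<'E'
from h import *
np.set_printoptions(precision=4,suppress=True)
T=lambda x,y:(255+x/4-.4,160+y/4-.4)
for nm,x,y,z in [("cap top",178,60,.226),("heelL",126,155,.073),("heelR",252,151,.073),("bar rear",345,88,.091),("bar front",358,308,.091),("knob",358,60,.127),("fence in rear",63,95,.095),("fence in front",76,325,.095),("stop top L",112,92,.105),("stop top R",252,82,.105),("stop top R2",335,80,.105),("platR rear",375,75,.073),("platR front",388,310,.073)]:
    print(nm,onz("top",*T(x,y),z))
S=lambda x,y:(225+(x-440)*130/400-.3,190+y*130/400-.3)
print("cap",tri(T(178,60),S(525,38)))
for nm,x,y,z in [("heelL(fence side)",519,257,.073),("heelR",565,262,.073)]: print(nm,onz("side",*S(x,y),z))
def mask(n):
    f=imaging.grab_frame(n);h=cv2.cvtColor(f,cv2.COLOR_RGB2HSV);m=cv2.inRange(h,(95,120,60),(130,255,255))
    k,_,st,c=cv2.connectedComponentsWithStats(m);return[(st[i].tolist(),c[i]) for i in range(1,k) if st[i][4]>40]
print(mask("top"));
E
```

```text
cap top [0.6055 0.2739 0.226 ]
heelL [0.5754 0.3142 0.073 ]
heelR [0.5791 0.2324 0.073 ]
bar rear [0.6178 0.1731 0.091 ]
bar front [0.4762 0.1635 0.091 ]
knob [0.6283 0.1666 0.127 ]
fence in rear [0.61   0.3535 0.095 ]
fence in front [0.4627 0.342  0.095 ]
stop top L [0.6104 0.3214 0.105 ]
stop top R [0.618  0.2327 0.105 ]
stop top R2 [0.62   0.1801 0.105 ]
platR rear [0.6303 0.1529 0.073 ]
platR front [0.4766 0.1433 0.073 ]
cap (array([0.602 , 0.273 , 0.2289]), np.float64(0.005676703596949089))
heelL(fence side) [0.6046 0.3115 0.073 ]
heelR [0.5713 0.3095 0.073 ]
[([376, 141, 14, 14, 120], array([382.15  , 148.0333])), ([102, 161, 97, 54, 1200], array([144.6408, 189.1683])), ([292, 169, 15, 15, 135], array([299.0148, 176.4   ])), ([381, 219, 14, 14, 113], array([387.4248, 225.5664])), ([0, 230, 73, 53, 943], array([ 29.5864, 255.0117])), ([280, 243, 66, 11, 361], array([312.9668, 248.964 ])), ([204, 314, 16, 14, 142], array([211.5423, 320.6338]))]
```

The crop shows the clear flask with the blue cap standing on the platform at the back stop, cap at top (299.5,176). The fence is on the left, the bar and red knob on the right (344,175), and the front edge is nearest the robot. The rocker yaw is about 4° and the cap is at about world (0.602, 0.273). I'll approach high first.

```bash
cat >> h.py <<'E'
from scipy.spatial.transform import Rotation as Ro
O=np.array([.5348,.2509]);YAW=np.radians(4)
c,s=np.cos(YAW),np.sin(YAW);RW=np.array([[c,-s],[s,c]])
def w(x,y,z): return np.r_[O+RW@[x,y],.073+z]      # rocker (z over mat) -> world
def rk(P): return np.r_[RW.T@(np.array(P)[:2]-O),P[2]-.073]
def state():
    S=robot.sense();R=Ro.from_quat(S["orientation"]).as_matrix()
    yaw=np.degrees(np.arctan2(R[1,0],R[0,0]))-4
    f=np.r_[RW.T@S["ft_force"][:2],S["ft_force"][2]]
    print("t",round(S["time"],2),"rk mm",np.round(rk(S["tool_pos"])*1e3,1),"yaw_rel",round(yaw,1),"F",np.round(f,2),"w",round(S["gripper_width"]*1e3,1),"q6",round(S["joint_positions"][5],2));return S,R
def go(x,y,z):   # rocker metres, height over mat
    S,R=state();print("shift",np.round(R.T@(w(x,y,z)-S["tool_pos"]),4))
E
python3 - <<'E'
from h import *
go(.069,.018,.26)
for n,p,z in [("pink1",(382,148),.15),("pink2",(387.4,225.6),.15),("small",(412,187),.088),("red",(424,207),.105),("timer",(247,203),.06)]: print(n,rk(onz("top",*p,z)))
E
```

```text
t 0.15 rk mm [-370.2 -732.2  165.3] yaw_rel 19.2 F [ 0.36  0.07 -0.01] w 88.0 q6 -0.22
shift [ 0.6615 -0.5642 -0.094 ]
pink1 [ 0.1435252  -0.18628846  0.077     ]
pink2 [-0.04861491 -0.18632459  0.077     ]
small [ 0.05356452 -0.26547638  0.015     ]
red [-0.00224087 -0.28854682  0.032     ]
timer [ 0.04057534  0.16405908 -0.013     ]
```

Emit:
move_arm:
  targets:
    - {"xyz": [0,0,-0.04],"turn": 0,"claw": 1}
    - {"xyz": [0.02,-0.017,-0.08],"turn": -7,"claw": 1}
    - {"xyz": [0.05,-0.043,-0.09],"turn": -14,"claw": 1}
    - {"xyz": [0.08,-0.068,-0.09],"turn": -21,"claw": 1}
    - {"xyz": [0.11,-0.094,-0.09],"turn": -28,"claw": 1}
    - {"xyz": [0.14,-0.12,-0.09],"turn": -35,"claw": 1}
    - {"xyz": [0.17,-0.145,-0.09],"turn": -42,"claw": 1}
    - {"xyz": [0.2,-0.171,-0.09],"turn": -49,"claw": 1}
    - {"xyz": [0.23,-0.196,-0.09],"turn": -56,"claw": 1}
    - {"xyz": [0.26,-0.222,-0.09],"turn": -63,"claw": 1}

```text
time: 0.98
tool_pos: [0.3685, -0.1972, 0.3287]
orientation: [0.728, 0.685, 0.0, -0.0]
ft_force: [0.2, 0.1, 0.6]
gripper_width: 0.0884
finger_force: 0.0
```

```bash
python3 -c "
from h import *
go(.069,.018,.26)"
```

```text
t 0.98 rk mm [-197.2 -435.4  255.7] yaw_rel 82.5 F [0.21 0.13 0.59] w 88.4 q6 -0.72
shift [ 0.4843  0.2048 -0.0043]
```

Emit:
move_arm:
  targets:
    - {"xyz": [0.037,0.0158,0],"turn": -3,"claw": 1}
    - {"xyz": [0.074,0.0315,0],"turn": -7.5,"claw": 1}
    - {"xyz": [0.111,0.047,0],"turn": -7.5,"claw": 1}
    - {"xyz": [0.148,0.063,0],"turn": -7.5,"claw": 1}
    - {"xyz": [0.185,0.079,0],"turn": -7.5,"claw": 1}
    - {"xyz": [0.222,0.094,0],"turn": -7.5,"claw": 1}
    - {"xyz": [0.259,0.11,0],"turn": -7.5,"claw": 1}
    - {"xyz": [0.296,0.126,0],"turn": -7.5,"claw": 1}
    - {"xyz": [0.333,0.141,0],"turn": -7.5,"claw": 1}
    - {"xyz": [0.37,0.157,0],"turn": -7.5,"claw": 1}

```text
time: 1.82
tool_pos: [0.5497, 0.1618, 0.3286]
orientation: [0.684, 0.73, -0.0, -0.0]
ft_force: [0.1, -0.9, 0.1]
gripper_width: 0.0884
finger_force: 0.0
```

Emit:
move_arm:
  targets:
    - {"xyz": [0.034,0.009,0],"turn": 0,"claw": 1}
    - {"xyz": [0.068,0.018,0],"turn": 0,"claw": 1}
    - {"xyz": [0.1,0.027,0],"turn": 0,"claw": 1}
    - {"xyz": [0.118,0.031,0],"turn": 0,"claw": 1}
    - {"xyz": [0.118,0.031,0],"turn": 0,"claw": 1}

```text
time: 2.23
tool_pos: [0.5725, 0.2828, 0.3274]
orientation: [0.683, 0.731, -0.001, -0.001]
ft_force: [0.4, -0.2, 0.1]
gripper_width: 0.0883
finger_force: 0.0
```

Run:
```python
from h import *
go(.069,.018,.118)
a=imaging.grab_frame("side")[100:300,190:390,::-1];b=imaging.grab_frame("top")[130:270,230:380,::-1]
cv2.imwrite("pics/c1.png",cv2.hconcat([cv2.resize(a,(400,400),interpolation=2),cv2.resize(b,(400,400),interpolation=2)]))
```

```text
t 2.23 rk mm [ 39.8  29.2 254.4] yaw_rel 89.9 F [ 0.4  -0.19  0.08] w 88.3 q6 0.21
shift [-0.0112  0.0294  0.1363]
```

View pics/c1.png

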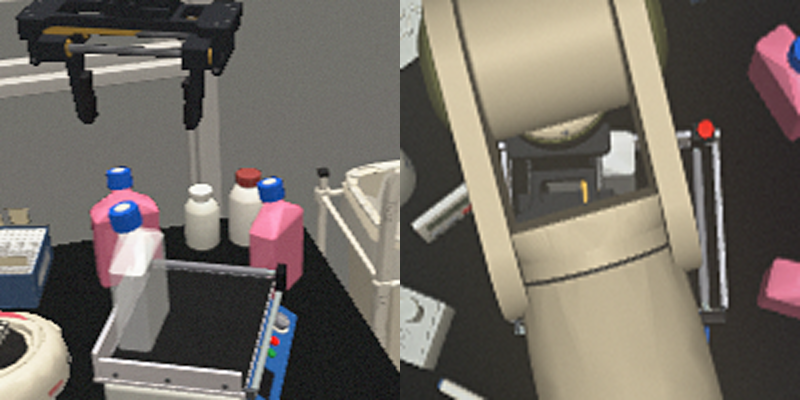

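The side view shows the open gripper well above the flask, with the fingers aligned fore and aft and the cap at crop (126,216), still upright. I'll straddle the cap next.

Emit:
move_arm:
  targets:
    - {"xyz": [-0.011,0.029,0],"turn": 0,"claw": 1}
    - {"xyz": [-0.011,0.029,0.02],"turn": 0,"claw": 1}
    - {"xyz": [-0.011,0.029,0.05],"turn": 0,"claw": 1}
    - {"xyz": [-0.011,0.029,0.08],"turn": 0,"claw": 1}
    - {"xyz": [-0.011,0.029,0.11],"turn": 0,"claw": 1}
    - {"xyz": [-0.011,0.029,0.134],"turn": 0,"claw": 1}
    - {"xyz": [-0.011,0.029,0.134],"turn": 0,"claw": 0.8}
    - {"xyz": [-0.011,0.029,0.134],"turn": 0,"claw": 0.6}
    - {"xyz": [-0.011,0.029,0.134],"turn": 0,"claw": 0.6}
    - {"xyz": [-0.011,0.029,0.134],"turn": 0,"claw": 0.6}

```text
time: 3.17
tool_pos: [0.6031, 0.27, 0.1971]
orientation: [0.684, 0.729, 0.002, 0.001]
ft_force: [0.5, 0.4, 0.1]
gripper_width: 0.0639
finger_force: 0.0
```

Run:
```python
from h import *
go(.069,.018,.118)
a=imaging.grab_frame("side")[150:290,190:330,::-1]
cv2.imwrite("pics/c2.png",cv2.resize(a,(560,560),interpolation=2))
```

```text
t 3.17 rk mm [ 69.5  14.3 124.1] yaw_rel 89.7 F [0.49 0.32 0.14] w 63.9 q6 0.18
shift [ 0.0037 -0.0005  0.0061]
```

View pics/c2.png

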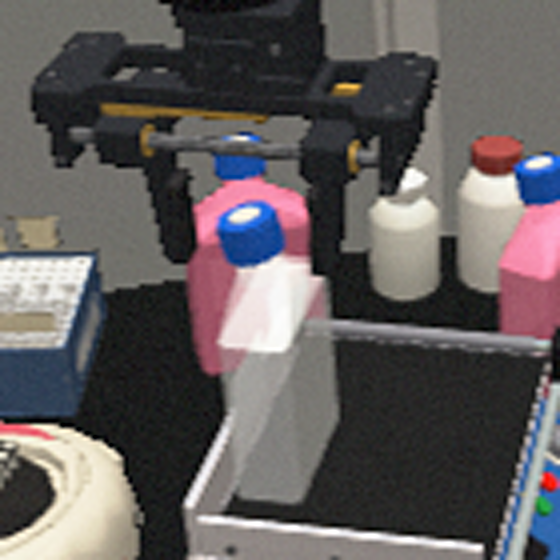

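The cap sits centred between the fingers (cap x 220–285, fingers at 195 and 310 in the crop). I'll narrow the loose straddle and tip slowly.

Emit:
move_arm:
  targets:
    - {"xyz": [0.004,0,0.004],"turn": 0,"claw": 0.5}
    - {"xyz": [0.004,0,0.004],"turn": 0,"claw": 0.5}
    - {"xyz": [0.004,0,0.004],"turn": 0,"claw": 0.5}
    - {"xyz": [0.004,-0.004,0.004],"turn": 0,"claw": 0.5}
    - {"xyz": [0.004,-0.008,0.004],"turn": 0,"claw": 0.5}
    - {"xyz": [0.004,-0.012,0.004],"turn": 0,"claw": 0.5}
    - {"xyz": [0.004,-0.016,0.004],"turn": 0,"claw": 0.5}
    - {"xyz": [0.004,-0.02,0.004],"turn": 0,"claw": 0.5}
    - {"xyz": [0.004,-0.024,0.004],"turn": 0,"claw": 0.5}
    - {"xyz": [0.004,-0.028,0.004],"turn": 0,"claw": 0.5}

```text
time: 4.05
tool_pos: [0.5737, 0.2725, 0.1908]
orientation: [0.684, 0.73, 0.0, 0.0]
ft_force: [-0.1, 0.6, 0.1]
gripper_width: 0.0439
finger_force: 0.1
```

```bash
cat >> h.py <<'E'
def cap():
    f=imaging.grab_frame("side");h=cv2.cvtColor(f,cv2.COLOR_RGB2HSV);m=cv2.inRange(h,(100,140,60),(125,255,255));m[:,:225]=0;m[320:]=0;m[:150]=0
    k,_,st,ce=cv2.connectedComponentsWithStats(m)
    r=[(ce[i].round(1).tolist(),st[i].tolist()) for i in range(1,k) if st[i][4]>25]
    for a,b in r:
        o,d=ray("side",*a);n=np.r_[RW[:,1],0];P=o+d*(n@(w(0,.018,0)-o))/(n@d);q=rk(P)*1e3
        print("blob",a,b,"rk",q.round(1),"phi",round(np.degrees(np.arctan2(42-q[0],q[2]))+10.8,1))
E
python3 -c "
from h import *
state();cap()"
```

```text
t 4.05 rk mm [ 40.3  18.8 117.8] yaw_rel 89.7 F [-0.05  0.62  0.14] w 43.9 q6 0.19
blob [325.2, 195.0] [319, 188, 13, 13, 117] rk [-83.6  18.  184.7] phi 45.0
blob [261.6, 208.8] [253, 201, 18, 15, 186] rk [ 47.3  18.  141.8] phi 8.7
blob [328.7, 282.7] [315, 253, 24, 55, 382] rk [-91.4  18.  -36.7] phi 116.2
```

Emit:
move_arm:
  targets:
    - {"xyz": [0,-0.003,-0.002],"turn": 0,"claw": 0.5}
    - {"xyz": [0,-0.006,-0.002],"turn": 0,"claw": 0.5}
    - {"xyz": [0,-0.009,-0.002],"turn": 0,"claw": 0.5}
    - {"xyz": [0,-0.012,-0.002],"turn": 0,"claw": 0.5}
    - {"xyz": [0,-0.015,-0.002],"turn": 0,"claw": 0.5}
    - {"xyz": [0,-0.018,-0.002],"turn": 0,"claw": 0.5}
    - {"xyz": [0,-0.021,-0.002],"turn": 0,"claw": 0.5}
    - {"xyz": [0,-0.024,-0.002],"turn": 0,"claw": 0.5}
    - {"xyz": [0,-0.027,-0.002],"turn": 0,"claw": 0.5}
    - {"xyz": [0,-0.03,-0.002],"turn": 0,"claw": 0.5}

```text
time: 4.93
tool_pos: [0.5439, 0.2706, 0.1927]
orientation: [0.684, 0.73, -0.0, -0.0]
ft_force: [0.7, -1.1, -0.6]
gripper_width: 0.044
finger_force: 0.1
```

```bash
python3 -c "
from h import *
state();cap()"
```

```text
t 4.93 rk mm [ 10.4  19.  119.7] yaw_rel 89.7 F [ 0.65 -1.17 -0.65] w 44.0 q6 0.2
blob [326.1, 195.4] [320, 188, 12, 13, 98] rk [-85.4  18.  183.9] phi 45.5
blob [282.5, 212.6] [274, 204, 17, 16, 177] rk [  4.   18.  136.7] phi 26.4
blob [328.6, 282.7] [315, 252, 24, 56, 379] rk [-91.1  18.  -36.7] phi 116.2
```

Emit:
move_arm:
  targets:
    - {"xyz": [0,-0.0035,0],"turn": 0,"claw": 0.5}
    - {"xyz": [0,-0.007,0],"turn": 0,"claw": 0.5}
    - {"xyz": [0,-0.0105,0],"turn": 0,"claw": 0.5}
    - {"xyz": [0,-0.014,0],"turn": 0,"claw": 0.5}
    - {"xyz": [0,-0.0175,0],"turn": 0,"claw": 0.5}
    - {"xyz": [0,-0.021,0],"turn": 0,"claw": 0.5}
    - {"xyz": [0,-0.0245,0],"turn": 0,"claw": 0.5}
    - {"xyz": [0,-0.028,0],"turn": 0,"claw": 0.5}
    - {"xyz": [0,-0.0315,0],"turn": 0,"claw": 0.5}
    - {"xyz": [0,-0.0345,0],"turn": 0,"claw": 0.5}

```text
time: 5.82
tool_pos: [0.5094, 0.2684, 0.1928]
orientation: [0.684, 0.73, 0.0, 0.0]
ft_force: [-0.2, 0.7, -0.9]
gripper_width: 0.0444
finger_force: 0.1
```

Run:
```python
from h import *
state();cap()
a=imaging.grab_frame("side")[150:290,210:350,::-1]
cv2.imwrite("pics/c3.png",cv2.resize(a,(560,560),interpolation=2))
```

```text
t 5.82 rk mm [-24.1  19.2 119.8] yaw_rel 89.7 F [-0.11  0.7  -0.89] w 44.4 q6 0.21
blob [245.7, 190.5] [243, 185, 6, 10, 36] rk [ 76.7  18.  181.7] phi -0.0
blob [298.4, 218.8] [291, 210, 17, 17, 187] rk [-28.5  18.  124.9] phi 40.3
blob [328.6, 282.7] [315, 252, 24, 56, 381] rk [-91.1  18.  -36.7] phi 116.2
```

View pics/c3.png

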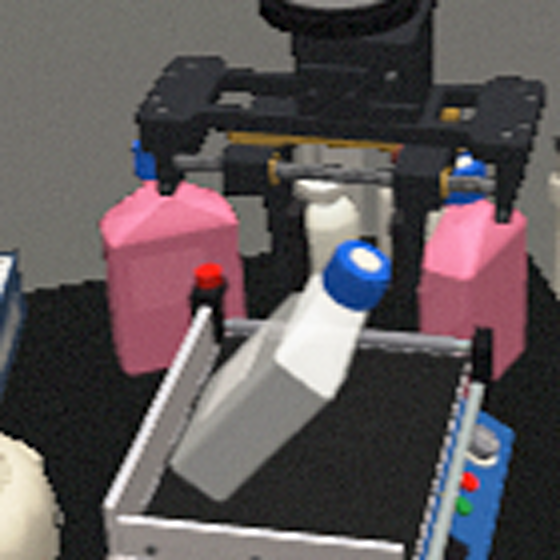

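The flask leans at about 40° with its cap at crop (357,275), resting on the front finger and its foot near the stop. The rear finger is free, so I'll swing it away around the supporting finger.

Emit:
move_arm:
  targets:
    - {"xyz": [0.0038,-0.0009,-0.002],"turn": -7,"claw": 0.5}
    - {"xyz": [0.0075,-0.0021,-0.002],"turn": -14,"claw": 0.5}
    - {"xyz": [0.0111,-0.0036,-0.002],"turn": -21,"claw": 0.5}
    - {"xyz": [0.0146,-0.0055,-0.002],"turn": -28,"claw": 0.5}
    - {"xyz": [0.0178,-0.0077,-0.002],"turn": -35,"claw": 0.5}
    - {"xyz": [0.0207,-0.0102,-0.002],"turn": -42,"claw": 0.5}
    - {"xyz": [0.0234,-0.0129,-0.002],"turn": -49,"claw": 0.5}
    - {"xyz": [0.0257,-0.0158,-0.002],"turn": -56,"claw": 0.5}
    - {"xyz": [0.0276,-0.0188,-0.002],"turn": -63,"claw": 0.5}
    - {"xyz": [0.0291,-0.0219,-0.002],"turn": -70,"claw": 0.5}

```text
time: 6.75
tool_pos: [0.486, 0.2961, 0.1947]
orientation: [0.139, 0.99, -0.0, 0.0]
ft_force: [-0.9, 0.4, -0.2]
gripper_width: 0.0441
finger_force: 0.2
```

```bash
python3 -c "
from h import *
go(-.0241-.031,.0192+.031,.1215);cap()"
```

```text
t 6.75 rk mm [-45.5  48.5 121.7] yaw_rel 160.0 F [-0.85  0.44 -0.24] w 44.1 q6 -0.95
shift [ 0.0096 -0.0017  0.0002]
blob [249.3, 189.3] [243, 183, 13, 12, 109] rk [ 68.9  18.  185. ] phi 2.5
blob [325.6, 197.4] [319, 193, 13, 8, 59] rk [-84.4  18.  179.4] phi 46.0
blob [303.7, 222.2] [301, 216, 7, 13, 49] rk [-39.3  18.  117.7] phi 45.4
blob [328.6, 282.7] [315, 252, 24, 56, 384] rk [-91.1  18.  -36.7] phi 116.2
```

Emit:
move_arm:
  targets:
    - {"xyz": [0.003,-0.0005,0],"turn": -7,"claw": 0.5}
    - {"xyz": [0.006,-0.001,0],"turn": -14,"claw": 0.5}
    - {"xyz": [0.0096,-0.0017,0],"turn": -20,"claw": 0.5}
    - {"xyz": [0.0096,-0.0017,0],"turn": -20,"claw": 0.5}

```text
time: 7.13
tool_pos: [0.4761, 0.2971, 0.1948]
orientation: [-0.033, 0.999, -0.0, -0.0]
ft_force: [0.1, 0.5, 0.1]
gripper_width: 0.0437
finger_force: 0.1
```

Run:
```python
from h import *
state();cap()
a=imaging.grab_frame("side")[150:290,210:350,::-1];b=imaging.grab_frame("top")[150:260,240:350,::-1]
cv2.imwrite("pics/c4.png",cv2.hconcat([cv2.resize(a,(400,400),interpolation=2),cv2.resize(b,(400,400),interpolation=2)]))
```

```text
t 7.13 rk mm [-55.3  50.1 121.8] yaw_rel -180.2 F [0.13 0.45 0.08] w 43.7 q6 -1.29
blob [249.3, 189.3] [243, 183, 13, 12, 109] rk [ 68.9  18.  185. ] phi 2.5
blob [327.3, 196.3] [323, 190, 9, 11, 62] rk [-87.8  18.  182.1] phi 46.3
blob [296.0, 228.3] [291, 226, 10, 6, 46] rk [-22.6  18.  101.1] phi 43.4
blob [328.6, 282.6] [315, 252, 24, 56, 381] rk [-91.1  18.  -36.4] phi 116.1
```

View pics/c4.png

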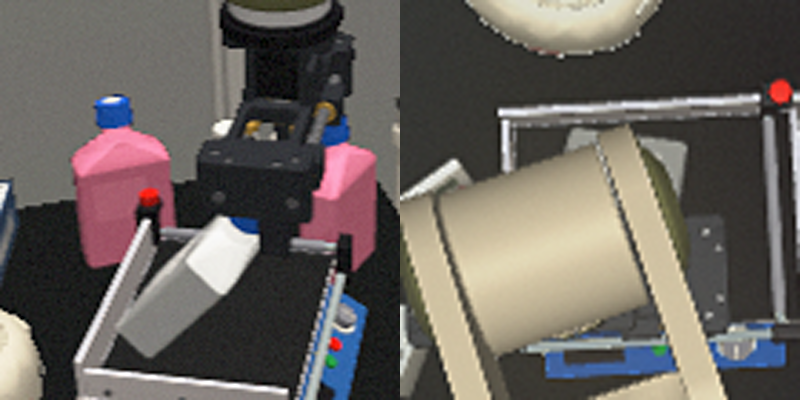

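Top view: the flask's foot edge runs from (570,130) to (690,143) in the crop, slightly skewed against the stop. Side view: the cap is mostly hidden behind the gripper and the flask leans about 45°. I'll quantify the skew.

Run:
```python
from h import *
a=rk(onz("top",286.75,185.75,.098));b=rk(onz("top",319.75,189.3,.098));print(a*1e3,b*1e3)
v=a-b;print("yaw",np.degrees(np.arctan2(-v[0],v[1])),"mid",(a+b)/2*1e3)
# side view heel corner: crop (152,357)/400*140, other visible corner (118,322)
for p in [(150,357),(118,322)]:
    print(rk(onz("side",210+p[0]*.35,150+p[1]*.35,.073))*1e3)
```

```text
[73.01037192 55.39216827 25.        ] [ 59.11750817 -28.10304836  25.        ]
yaw -9.446961312827424 mid [66.06394005 13.64455995 25.        ]
[ 4.63987502e+01  5.72020389e+01 -4.16333634e-14]
[ 8.23125900e+01  1.95444044e+01 -4.16333634e-14]
```

The flask has yawed by about -9°, which puts the cap near y≈34 mm, off the centre of the supporting finger (y≈19). I'll bring the second finger in beside it so that both support the cap rim side by side, with a gap that does not pinch.

Emit:
move_arm:
  targets:
    - {"xyz": [0,-0.0025,0],"turn": 0,"claw": 0.43}
    - {"xyz": [0,-0.005,0],"turn": 0,"claw": 0.36}
    - {"xyz": [0,-0.0075,0],"turn": 0,"claw": 0.29}
    - {"xyz": [0,-0.01,0],"turn": 0,"claw": 0.22}
    - {"xyz": [0,-0.0125,0],"turn": 0,"claw": 0.17}
    - {"xyz": [0,-0.014,0],"turn": 0,"claw": 0.14}
    - {"xyz": [0,-0.014,0],"turn": 0,"claw": 0.14}

```text
time: 7.87
tool_pos: [0.4774, 0.2827, 0.1948]
orientation: [-0.032, 0.999, -0.0, 0.0]
ft_force: [-0.6, -0.2, 1.0]
gripper_width: 0.0124
finger_force: 0.2
```

Run:
```python
from h import *
state();cap()
a=imaging.grab_frame("side")[170:290,220:340,::-1];b=imaging.grab_frame("top")[150:260,240:350,::-1]
cv2.imwrite("pics/c5.png",cv2.hconcat([cv2.resize(a,(480,480),interpolation=2),cv2.resize(b,(320,480)[:1]+(480,),interpolation=2)]))
```

```text
t 7.87 rk mm [-55.1  35.7 121.8] yaw_rel -180.3 F [-0.65 -0.14  0.99] w 12.4 q6 -1.31
blob [249.3, 189.3] [243, 183, 13, 12, 109] rk [ 68.9  18.  185. ] phi 2.5
blob [328.6, 195.9] [326, 190, 6, 11, 43] rk [-90.3  18.  183.2] phi 46.6
blob [296.6, 225.8] [290, 221, 14, 11, 124] rk [-24.1  18.  107.4] phi 42.4
blob [328.7, 282.7] [315, 253, 24, 55, 382] rk [-91.4  18.  -36.7] phi 116.2
```

View pics/c5.png

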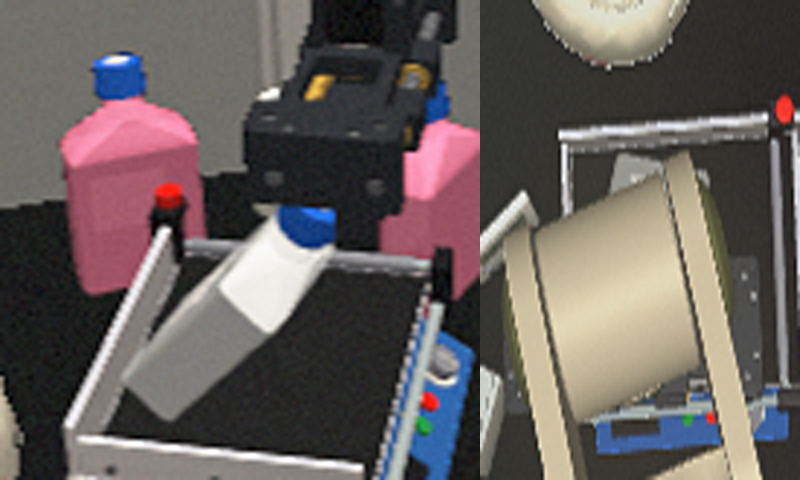

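The cap at crop (308,225) rests directly against the fingers (335–380), and the flask is leaning at about 43°. I'll ease it down along the arc.

Emit:
move_arm:
  targets:
    - {"xyz": [0.003,0,0.005],"turn": 0,"claw": 0.14}
    - {"xyz": [0.006,0,0.01],"turn": 0,"claw": 0.14}
    - {"xyz": [0.009,0,0.013],"turn": 0,"claw": 0.14}
    - {"xyz": [0.012,0,0.016],"turn": 0,"claw": 0.14}
    - {"xyz": [0.015,0,0.019],"turn": 0,"claw": 0.14}
    - {"xyz": [0.018,0,0.022],"turn": 0,"claw": 0.14}
    - {"xyz": [0.021,0,0.025],"turn": 0,"claw": 0.14}
    - {"xyz": [0.024,0,0.028],"turn": 0,"claw": 0.14}
    - {"xyz": [0.027,0,0.031],"turn": 0,"claw": 0.14}
    - {"xyz": [0.027,0,0.031],"turn": 0,"claw": 0.14}

```text
time: 8.85
tool_pos: [0.4496, 0.2812, 0.1631]
orientation: [-0.032, 0.999, -0.0, -0.001]
ft_force: [-0.5, -0.2, 0.5]
gripper_width: 0.0121
finger_force: 0.5
```

Run:
```python
from h import *
state();cap()
for n in("side","top"): cv2.imwrite(f"pics/f6{n}.png",imaging.grab_frame(n)[:,:,::-1])
# top: bright flask pixels behind the arm: foot edge
f=imaging.grab_frame("top")[172:200,270:330].astype(int);g=f.min(2);sat=f.max(2)-g
for r in range(0,28,1): print(172+r,''.join('#' if g[r,c]>110 and sat[r,c]<14 else '+' if g[r,c]>70 and sat[r,c]<14 else '.' for c in range(60)))
```

```text
t 8.85 rk mm [-82.9  36.2  90.1] yaw_rel -180.3 F [-0.56 -0.13  0.52] w 12.1 q6 -1.3
blob [249.3, 189.3] [243, 183, 13, 12, 109] rk [ 68.9  18.  185. ] phi 2.5
blob [310.9, 239.5] [305, 237, 13, 6, 45] rk [-53.4  18.   76.1] phi 62.2
blob [328.6, 282.6] [315, 252, 24, 56, 381] rk [-91.1  18.  -36.4] phi 116.1
172 ............................................................
173 ............................................................
174 ............................................................
175 ............................................................
176 .................................................+++++++++++
177 ...............................++++++++++###################
178 ............++++++++++++####################################
179 ++++#############################################.++++++++++
180 ##############################.++++++++++++++++++++++++#++++
181 ############..++++++++++++++++++++++++++++++++++++#######+++
182 ++++++++++++++++++#+++++++++++++######++++++++##++++........
183 +++++#++++++++######++##+++###++++..........................
184 ##++#
[... 330 characters left out ...]
......#####################+++....................
190 ++..............##############################++............
191 .+.............+################################+...........
192 ##.............+################################+...........
193 #+.............#################################+...........
194 .+.............#######.#.#######################............
195 .+.............######.##########.###############............
196 .#............+#################################............
197 .#............+#################################............
198 ##............##################################............
199 ##............######.###########################............
```

Emit:
move_arm:
  targets:
    - {"xyz": [0.0035,0,0.0035],"turn": 0,"claw": 0.14}
    - {"xyz": [0.0065,0,0.007],"turn": 0,"claw": 0.14}
    - {"xyz": [0.009,0,0.0105],"turn": 0,"claw": 0.14}
    - {"xyz": [0.0115,0,0.014],"turn": 0,"claw": 0.14}
    - {"xyz": [0.0135,0,0.0175],"turn": 0,"claw": 0.14}
    - {"xyz": [0.0155,0,0.0205],"turn": 0,"claw": 0.14}
    - {"xyz": [0.017,0,0.0235],"turn": 0,"claw": 0.14}
    - {"xyz": [0.0185,0,0.0265],"turn": 0,"claw": 0.14}
    - {"xyz": [0.02,0,0.0295],"turn": 0,"claw": 0.14}
    - {"xyz": [0.0205,0,0.031],"turn": 0,"claw": 0.14}

```text
time: 9.88
tool_pos: [0.4295, 0.28, 0.1323]
orientation: [-0.032, 0.999, -0.0, -0.0]
ft_force: [-1.1, -1.0, -0.2]
gripper_width: 0.0125
finger_force: 0.6
```

Run:
```python
from h import *
state()
a=imaging.grab_frame("side");cv2.imwrite("pics/c7.png",cv2.resize(a[170:290,220:340,::-1],(560,560),interpolation=2))
```

```text
t 9.88 rk mm [-103.    36.3   59.3] yaw_rel -180.3 F [-1.12 -0.92 -0.16] w 12.5 q6 -1.29
```

View pics/c7.png

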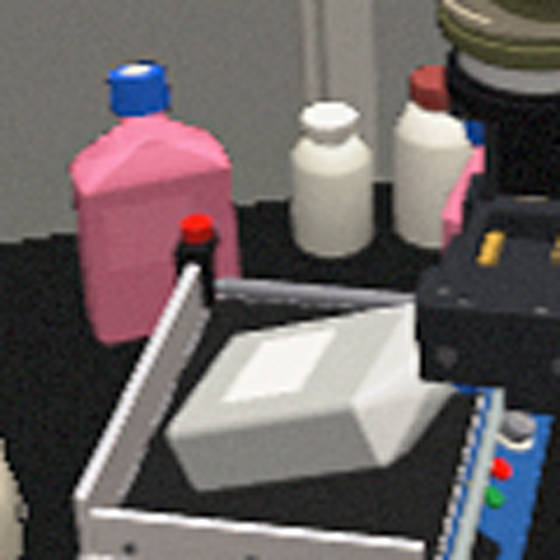

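The flask is now low, leaning at about 70°. The heel corner is at crop (200,490), the lower shoulder corner at (385,465), and the cap is hidden under the gripper. I'll compute the angle from those corners.

```bash
cat >> h.py <<'E'
def ang(hp,sp):
    H=rk(onz("side",*hp,.073))
    best=[]
    for yaw in (-12,-9,-6,-3,0):
        for ph in range(40,96,1):
            a=np.radians(ph);y=np.radians(yaw);d=np.r_[-np.cos(y)*np.sin(a),-np.sin(y)*np.sin(a),np.cos(a)]
            q=H+.1*d;best.append((np.hypot(*(proj("side",w(*q))-sp)),yaw,ph))
    print("heelL",(H*1e3).round(1),[(round(e,1),y,p) for e,y,p in sorted(best)[:4]])
E
python3 - <<'E'
from h import *
k=120/560
ang((220+200*k,170+490*k),(220+385*k,170+465*k))
g=imaging.grab_frame("top").astype(int);m=((g.min(2)>95)&(np.ptp(g,axis=2)<14)).astype(np.uint8)
for c in range(284,326,4):
    col=np.where(m[185:200,c])[0]; print(c,185+col[0] if len(col) else None,end='; ')
E
```

```text
heelL [45.6 57.2 -0. ] [(np.float64(0.5), -9, 68), (np.float64(0.7), -9, 67), (np.float64(1.0), -12, 67), (np.float64(1.0), -12, 66)]
284 199; 288 190; 292 190; 296 190; 300 191; 304 191; 308 191; 312 192; 316 192; 320 None; 324 None;
```

The lean is 68°, the heel has not slid, and the yaw is -9°. Before the last part I'll push gently back at this height. If the foot slides, the stop will carry the reaction and square the flask up. If it sticks, friction is ample.

Emit:
move_arm:
  targets:
    - {"xyz": [-0.002,0,0],"turn": 0,"claw": 0.14}
    - {"xyz": [-0.004,0,0],"turn": 0,"claw": 0.14}
    - {"xyz": [-0.006,0,0],"turn": 0,"claw": 0.14}
    - {"xyz": [-0.008,0,0],"turn": 0,"claw": 0.14}
    - {"xyz": [-0.009,0,0],"turn": 0,"claw": 0.14}
    - {"xyz": [-0.01,0,0],"turn": 0,"claw": 0.14}

```text
time: 10.48
tool_pos: [0.4401, 0.2807, 0.1328]
orientation: [-0.032, 0.999, 0.0, 0.0]
ft_force: [-0.7, 1.2, 0.6]
gripper_width: 0.0126
finger_force: 0.6
```

```bash
cat >> h.py <<'E'
def sil(show=True):
    # flask silhouette corners in side view: bright grey blob on mat inside rocker
    f=imaging.grab_frame("side").astype(int);m=((f.min(2)>85)&(np.ptp(f,axis=2)<22)).astype(np.uint8)
    for r in range(236,280,2): print(r,''.join('#' if f[r,c].min()>150 else '+' if m[r,c] else 'b' if f[r,c,2]>f[r,c,0]+60 else '.' for c in range(250,330)))
E
python3 -c "
from h import *
state();sil()"
```

```text
t 10.48 rk mm [-92.4  36.3  59.8] yaw_rel -180.3 F [-0.63  1.21  0.58] w 12.6 q6 -1.29
236 .....####++++++..........................++##########+..........................
238 ....###++++++++...............++#####################...........................
240 ...####++++++......++################################...........................
242 ..####+++++++..######################################+..........................
244 .####+++++++.+########################################..........................
246 ####+++++++.##########################################..........................
248 ###++++++++###########################################..........................
250 ##+++++++##############################################.........................
252 #++++++#######################################################.bbbbbb...........
254 ++++++#####################################################++...................
256 ++++####################################################++++....................
258 +++############################++++++++++##############+++...............b
[... 156 characters left out ...]
..........+.b.###+.+
264 ++++++++++++++++++++++++++++++++++++++++++++#######+++................+#b+#####+
266 +..++++++++++++++++++++++++++++++++++++++++++#####++.................+#b.###bbbb
268 +...++++++++++++++++++++++++++++++++++++++++++##+....................+.b+##....b
270 .....++++++++++++++++++++++++++++++++...............................+#b.###.....
272 ......++++++++++++++++..............................................+.b+##+b...b
274 ...................................................................+#b+###..bbbb
276 ...................................................................+.b+##+....bb
278 ..................................................................+#b.###bb..bbb
```

Emit:
move_arm:
  targets:
    - {"xyz": [-0.002,0,0],"turn": 0,"claw": 0.14}
    - {"xyz": [-0.004,0,0],"turn": 0,"claw": 0.14}
    - {"xyz": [-0.006,0,0],"turn": 0,"claw": 0.14}
    - {"xyz": [-0.008,0,0],"turn": 0,"claw": 0.14}
    - {"xyz": [-0.01,0,0],"turn": 0,"claw": 0.14}
    - {"xyz": [-0.012,0,0],"turn": 0,"claw": 0.14}

```text
time: 11.03
tool_pos: [0.452, 0.2814, 0.1327]
orientation: [-0.032, 0.999, -0.0, -0.0]
ft_force: [-4.3, -0.6, 0.2]
gripper_width: 0.0122
finger_force: 1.9
```

```bash
python3 -c "
from h import *
ang((257.5,273),(297.5,268.8))
state();sil()"
```

```text
heelL [58.8 52.4 -0. ] [(np.float64(0.3), -9, 70), (np.float64(0.6), -9, 69), (np.float64(1.0), -9, 71), (np.float64(1.3), -12, 68)]
t 11.03 rk mm [-80.5  36.2  59.7] yaw_rel -180.3 F [-4.38 -0.3   0.18] w 12.2 q6 -1.3
236 .....####++++++.................++#############.................................
238 ....####++++++.......++########################.................................
240 ...###+++++####################################.................................
242 ..####+++#######################################................................
244 .####+++########################################................................
246 ####++##########################################................................
248 ###++###########################################................................
250 ##+##############################################++.............................
252 #+######################################################+.bbbb..................
254 ####################################################+++......................+#b
256 ###########################
[... 288 characters left out ...]
..........+.b.###+.+
264 +++++++++++++++++++++++++++++++++++++++######+++......................+#b+#####+
266 ++++++++++++++++++++++++++++++++++++++++####+........................+#b.###bbbb
268 ++++++++++++++++++++++++++++++++++++++++++...........................+.b+##....b
270 .++++++++++++++++++++++++...........................................+#b.###.....
272 ..++++++++..........................................................+.b+##.b...b
274 ...................................................................+#b+###..bbbb
276 ...................................................................+.b###+...bbb
278 ..................................................................+#b.###bb..bbb
```

The foot has met the stop (4.4 N), so the lean is carried between stop and fingers. I'll lower in small steps while watching the force.

Emit:
move_arm:
  targets:
    - {"xyz": [0.0003,0,0.002],"turn": 0,"claw": 0.14}
    - {"xyz": [0.0006,0,0.004],"turn": 0,"claw": 0.14}
    - {"xyz": [0.0009,0,0.006],"turn": 0,"claw": 0.14}
    - {"xyz": [0.0012,0,0.008],"turn": 0,"claw": 0.14}
    - {"xyz": [0.0015,0,0.01],"turn": 0,"claw": 0.14}

```text
time: 11.5
tool_pos: [0.4498, 0.2813, 0.1224]
orientation: [-0.032, 0.999, -0.0, -0.001]
ft_force: [-4.5, -0.4, 0.7]
gripper_width: 0.0124
finger_force: 2.4
```

```bash
python3 -c "
from h import *
ang((253.5,271.7),(292,267.8))
state();sil()"
```

```text
heelL [68.6 49.5 -0. ] [(np.float64(0.2), -12, 68), (np.float64(0.5), -12, 69), (np.float64(1.0), -12, 67), (np.float64(1.3), -12, 70)]
t 11.5 rk mm [-82.6  36.2  49.4] yaw_rel -180.3 F [-4.55 -0.11  0.72] w 12.4 q6 -1.3
236 .....####++++++.............................++##................................
238 ....###+++++++..........++++####################..........++....................
240 ...###++++######################################................................
242 ..####+++#######################################................................
244 .####++#########################################................................
246 ####++##########################################+...............................
248 ###+#############################################...............................
250 ##+##############################################...............................
252 #################################################...............................
254 #################################################+..............................
256 #########################
[... 290 characters left out ...]
..........+.b.###+++
264 ++++++++++++++++++++++++++++++++++++++#########+++....................+#b+#####+
266 +++++++++++++++++++++++++++++++++++++++#######++.....................+#b.###bbbb
268 ++++++++++++++++++++++++++++++++++++++++####++.......................+.b+##....b
270 +++++++++++++++++++++++++++++++++++++++++++.........................+#b.###.....
272 .++++++++++++++.....................................................+.b+##.b...b
274 ...................................................................+#b+###..bbbb
276 ...................................................................+.b+##+...bbb
278 ..................................................................+#b.###bb..bbb
```

Emit:
move_arm:
  targets:
    - {"xyz": [0.0002,0,0.002],"turn": 0,"claw": 0.14}
    - {"xyz": [0.0005,0,0.004],"turn": 0,"claw": 0.14}
    - {"xyz": [0.0008,0,0.006],"turn": 0,"claw": 0.14}
    - {"xyz": [0.001,0,0.008],"turn": 0,"claw": 0.14}
    - {"xyz": [0.0012,0,0.01],"turn": 0,"claw": 0.14}

```text
time: 11.97
tool_pos: [0.4484, 0.2811, 0.1124]
orientation: [-0.032, 0.999, -0.0, -0.001]
ft_force: [-6.5, -0.4, 0.5]
gripper_width: 0.0124
finger_force: 3.6
```

```bash
python3 -c "
from h import *
state();sil()"
```

```text
t 11.97 rk mm [-84.1  36.2  39.4] yaw_rel -180.3 F [-6.47  0.09  0.48] w 12.4 q6 -1.3
236 .....###+++++++...............................+..+..............................
238 ....####++++++..............................++++++..............................
240 ...####+++#######################################+....++........................
242 ..####+++########################################..........+....................
244 .####++##########################################..........................++...
246 ####++###########################################...............................
248 ###+#############################################...............................
250 ##+##############################################...............................
252 ##################################################..............................
254 ##################################################..............................
256 ##################################################..............................
258 ##################################################.........................
[... 155 characters left out ...]
....................
264 ++++++++++++++++++++++++++++++++++++++##########++++............................
266 +++++++++++++++++++++++++++++++++++++++########++++..................##b.###bbbb
268 +++++++++++++++++++++++++++++++++++++++#######+++....................+.b+##....b
270 ++++++++++++++++++++++++++++++++++++++++####+++.....................+#b.###.....
272 +++++++++++++++++++++++++++++++++++++++++#+.........................+.b###.b...b
274 ...................................................................+#b+###.bbbbb
276 ...................................................................+.b+##+....bb
278 ..................................................................+#b.###bb..bbb
```

Emit:
move_arm:
  targets:
    - {"xyz": [0.0005,0,0.002],"turn": 0,"claw": 0.14}
    - {"xyz": [0.0009,0,0.004],"turn": 0,"claw": 0.14}
    - {"xyz": [0.0012,0,0.006],"turn": 0,"claw": 0.14}
    - {"xyz": [0.0015,0,0.008],"turn": 0,"claw": 0.14}
    - {"xyz": [0.0018,0,0.01],"turn": 0,"claw": 0.14}

```text
time: 12.43
tool_pos: [0.4469, 0.281, 0.1024]
orientation: [-0.032, 0.999, -0.0, -0.001]
ft_force: [-3.9, -1.4, 0.3]
gripper_width: 0.0126
finger_force: 2.5
```

```bash
python3 -c "
from h import *
state();sil()"
```

```text
t 12.43 rk mm [-85.6  36.2  29.4] yaw_rel -180.3 F [-3.99 -1.15  0.34] w 12.6 q6 -1.3
236 .....###+++++++...............................+..++++++++.......................
238 ....###+++++++..................................................................
240 ...####+++###########################+++++++++..................................
242 ..####+++##########################################+............................
244 .####++###########################################+....+........................
246 ####++############################################..............................
248 ###+##############################################..............................
250 ##+###############################################..............................
252 ##################################################..............................
254 ##################################################..............................
256 ###################################################.............................
258 ###################################################........................
[... 155 characters left out ...]
....................
264 ++++++++++++++++++++++++++++++++++++++###########++++++.........................
266 +++++++++++++++++++++++++++++++++++++++#########+++++...........................
268 +++++++++++++++++++++++++++++++++++++++########++++...................+.........
270 ++++++++++++++++++++++++++++++++++++++++#####++++...................+#b.###.....
272 ++++++++++++++++++++++++++++++++++++++++####++++....................+.b+##+b...b
274 ........................+++++++++++++++++#++.......................+#b+###.bbbbb
276 ...................................................................+.b###+....bb
278 ..................................................................+#b.###bb..bbb
```

Emit:
move_arm:
  targets:
    - {"xyz": [0.0001,0,0.002],"turn": 0,"claw": 0.14}
    - {"xyz": [0.0003,0,0.004],"turn": 0,"claw": 0.14}
    - {"xyz": [0.0005,0,0.006],"turn": 0,"claw": 0.14}
    - {"xyz": [0.0007,0,0.008],"turn": 0,"claw": 0.14}
    - {"xyz": [0.0008,0,0.01],"turn": 0,"claw": 0.14}

```text
time: 12.9
tool_pos: [0.4462, 0.281, 0.0925]
orientation: [-0.032, 0.999, -0.0, -0.0]
ft_force: [-5.0, -0.7, 0.1]
gripper_width: 0.012
finger_force: 2.5
```

```bash
python3 -c "
from h import *
state();sil()"
```

```text
t 12.9 rk mm [-86.3  36.2  19.5] yaw_rel -180.3 F [-5.05 -0.39  0.06] w 12.0 q6 -1.3
236 .....###+++++++...............................+..++++.+++.......................
238 ....####++++++..................................................................
240 ...####+++##########+++.........................................................
242 ..####+++##################################++...................................
244 .####++##############################################+..........................
246 ####++##############################################............................
248 ###+###############################################+............................
250 ##+###############################################+.............................
252 ##################################################+.........++..................
254 ##################################################+.............................
256 ##################################################+.............................
258 ##################################################+.........................
[... 154 characters left out ...]
....................
264 +++++++++++++++++++++#############################++............................
266 ++++++++++++++++++++++++++++++++++++++###########++.............................
268 +++++++++++++++++++++++++++++++++++++++########+++++++..........................
270 ++++++++++++++++++++++++++++++++++++++++######++++++................+#..........
272 ++++++++++++++++++++++++++++++++++++++++#####+++++..................+.b.........
274 ............+++++++++++++++++++++++++++++###++++...................+#b+###..bbbb
276 .............................++++++++++++#+++......................+.b###+....bb
278 ..................................................................+#b.###bb..bbb
```

Emit:
move_arm:
  targets:
    - {"xyz": [0.0001,0,0.002],"turn": 0,"claw": 0.14}
    - {"xyz": [0.0003,0,0.004],"turn": 0,"claw": 0.14}
    - {"xyz": [0.0005,0,0.006],"turn": 0,"claw": 0.14}
    - {"xyz": [0.0006,0,0.008],"turn": 0,"claw": 0.14}
    - {"xyz": [0.0007,0,0.01],"turn": 0,"claw": 0.14}

```text
time: 13.37
tool_pos: [0.4459, 0.2811, 0.0826]
orientation: [-0.032, 0.999, -0.0, 0.0]
ft_force: [-4.1, -1.1, -0.8]
gripper_width: 0.0125
finger_force: 2.0
```

```bash
python3 -c "
from h import *
state();sil()"
```

```text
t 13.37 rk mm [-86.6  36.3   9.6] yaw_rel -180.3 F [-4.16 -0.78 -0.79] w 12.5 q6 -1.3
236 .....####++++++...............................+..++++++++..+....................
238 ....###++++++++.................................................................
240 ...####+++#######++.............................................................
242 ..####+++#####################++................................................
244 .####++#####################################+...................................
246 ####++###############################################+..........................
248 ###+##################################################+.........................
250 ##+#################################################+...........................
252 ####################################################............................
254 ###################################################.............................
256 ###################################################.........++..................
258 ###################################################........................
[... 155 characters left out ...]
....................
264 ++++++++++++#######################################+............................
266 +++++++++++++++++++++++++##########################+............................
268 ++++++++++++++++++++++++++++++++++++++##########++++............................
270 ++++++++++++++++++++++++++++++++++++++++######++++++............................
272 ++++++++++++++++++++++++++++++++++++++++#####+++++++............................
274 ........+++++++++++++++++++++++++++++++++#+#++++++.................+#b..........
276 ...................++++++++++++++++++++++#++++++...................+.b+#++......
278 ...............................++++++++++#+++.....................+#b.###bb..bbb
```

Run:
```python
from h import *
ang((253,273),(291.3,279))
f=imaging.grab_frame("side").astype(int)
for r in range(268,286): print(r,''.join('#' if f[r,c].min()>150 else '+' if f[r,c].min()>85 else ',' if f[r,c].min()>50 else '.' for c in range(236,310)))
```

```text
heelL [68.4 53.9 -0. ] [(np.float64(3.5), -12, 82), (np.float64(3.5), -12, 81), (np.float64(3.6), -12, 83), (np.float64(3.6), -12, 80)]
268 ...+###++++++#++++++++++++++++++++++++++++++++++++############++++........
269 ...###++++++#+++++++++++++++++++++++++++++++++++++++++#######+++++........
270 ..+###++++++#+++++++++++++++++++++++++++++++++++++++++######++++++........
271 ..###+++++++++++++++++++++++++++++++++++++++++++++++++++####++++++........
272 .+###+++++++#+++++++++++++++++++++++++++++++++++++++++#####+++++++,.......
273 .###++++++++,,,,++++++++++++++++++++++++++++++++++++++#####++++++,........
274 +###++++++++......,,,,+++++++++++++++++++++++++++++++++###++++++,.........
275 ###++++++++,.............,,++++++++++++++++++++++++++++##++++++,..........
276 ###++++++++...................,,,++++++++++++++++++++++#++++++,...........
277 ++++++++++,..........................,,++++++++++++++++#+++++,............
278 +++++++++,...............................,,,,++++++++++#++++,.............
279 +++##########++,...............................,,,+++++++,,...............
280 +++###################++,............................,,,..................
281 ++++++++++++####################++,.......................................
282 ,++++++++++++++++++++####################++,..............................
283 ,++++++++++++++++++++++++++++++####################++,....................
284 ,++++++++++++++++++++++++++++++++++++++++###################++,...........
285 .+++++++++++++++++++++++++++++++++++++++++++++++++####################++,.
```

Run:
```python
from h import *
for z in (0,.005,.01,.02): print(z,(rk(onz("side",291.3,279.8,.073+z))*1e3).round(1))
# lower edge line direction on mat
for z in (0,): print((rk(onz("side",252,272.8,.073))*1e3).round(1),(rk(onz("side",275,277.3,.073))*1e3).round(1))
```

```text
0 [-18.1  63.5  -0. ]
0.005 [-19.6  69.3   5. ]
0.01 [-21.   75.1  10. ]
0.02 [-24.   86.6  20. ]
[70.8 53.6 -0. ] [18.  60.7 -0. ]
```

Emit:
move_arm:
  targets:
    - {"xyz": [0.0001,0,0.001],"turn": 0,"claw": 0.14}
    - {"xyz": [0.0002,0,0.002],"turn": 0,"claw": 0.14}
    - {"xyz": [0.0004,0,0.003],"turn": 0,"claw": 0.14}
    - {"xyz": [0.0006,0,0.004],"turn": 0,"claw": 0.14}
    - {"xyz": [0.0008,0,0.004],"turn": 0,"claw": 0.14}
    - {"xyz": [0.001,0,0.004],"turn": 0,"claw": 0.14}

```text
time: 13.97
tool_pos: [0.4453, 0.2811, 0.0789]
orientation: [-0.032, 0.999, 0.0, 0.001]
ft_force: [-0.2, 0.2, -0.7]
gripper_width: 0.0123
finger_force: 0.4
```

Run:
```python
from h import *
state()
f=imaging.grab_frame("side").astype(int)
for r in range(271,282): print(r,''.join('#' if f[r,c].min()>150 else '+' if f[r,c].min()>85 else ',' if f[r,c].min()>50 else '.' for c in range(236,310)))
```

```text
t 13.97 rk mm [-87.1  36.3   5.9] yaw_rel -180.3 F [-0.16  0.17 -0.69] w 12.3 q6 -1.3
271 ..###+++++++#++++++++++++++++++++++++++++++++++++++++++++++#++++++,.......
272 .+###+++++++++++++++++++++++++++++++++++++++++++++++++++###+++++++........
273 .###++++++++,,,,++++++++++++++++++++++++++++++++++++++++++++++++++,.......
274 +###++++++++......,,,+++++++++++++++++++++++++++++++++++##+++++++,........
275 ###++++++++,...........,,,++++++++++++++++++++++++++++++#+++++++,.........
276 ###++++++++.................,,,+++++++++++++++++++++++++#++++++,..........
277 ++++++++++,......................,,,++++++++++++++++++++++++++,...........
278 +++++++++,............................,,,++++++++++++++#+++++,............
279 +++##########++,...........................,,,++++++++++++++..............
280 +++###################++,.......................,,,++++++,,...............
281 +++++++++++#####################++,..................,,,..................
```

Emit:
move_arm:
  targets:
    - {"xyz": [0.0005,0,0],"turn": 0,"claw": 0.14}
    - {"xyz": [0.001,0,0],"turn": 0,"claw": 0.14}
    - {"xyz": [0.0015,0,0],"turn": 0,"claw": 0.14}
    - {"xyz": [0.002,0,0],"turn": 0,"claw": 0.14}
    - {"xyz": [0.003,0,0],"turn": 0,"claw": 0.14}
    - {"xyz": [0.004,0,0],"turn": 0,"claw": 0.14}

```text
time: 14.52
tool_pos: [0.4408, 0.2807, 0.0788]
orientation: [-0.032, 0.999, 0.0, 0.0]
ft_force: [0.6, -0.0, 0.7]
gripper_width: 0.0122
finger_force: 0.0
```

Run:
```python
from h import *
state()
f=imaging.grab_frame("side").astype(int)
for r in range(271,284): print(r,''.join('#' if f[r,c].min()>150 else '+' if f[r,c].min()>85 else ',' if f[r,c].min()>50 else '.' for c in range(236,310)))
print((rk(onz("side",291.5,281,.073))*1e3).round(1))
```

```text
t 14.52 rk mm [-91.7  36.3   5.8] yaw_rel -180.3 F [ 0.62 -0.05  0.72] w 12.2 q6 -1.29
271 ..###+++++++#+++++++++++++++++++++++++++++++++++++++++++++++++++++++,.....
272 .+###+++++++#+++++++++++++++++++++++++++++++++++++++++++++++++++++++,.....
273 .###++++++++,.,++++++++++++++++++++++++++++++++++++++++++++++++++++,......
274 +###++++++++......,,++++++++++++++++++++++++++++++++++++++++++++++,.......
275 ###++++++++,...........,,++++++++++++++++++++++++++++++++++++++++,........
276 ###++++++++................,,+++++++++++++++++++++++++++++++++++,.........
277 ++++++++++,.....................,,+++++++++++++++++++++++++++++,..........
278 +++++++++,..........................,,,+++++++++++++++++++++++,...........
279 +++##########++,........................,,,++++++++++++++++++.............
280 +++###################++,.....................,,+++++++++++,..............
281 ++++++++++++####################++,...............,,,+++,.................
282 ,++++++++++++++++++++####################++,..............................
283 ,++++++++++++++++++++++++++++++###################+++,....................
[-19.3  67.2  -0. ]
```

The flask is lying (finger force 0, lower edge on the mat), but it is skewed about 8°, with only its left foot corner at the stop. I'll go around and push on the right shoulder to bring the foot flush.

Emit:
move_arm:
  targets:
    - {"xyz": [0.01,0,-0.004],"turn": 0,"claw": 0.14}
    - {"xyz": [0.015,-0.005,-0.01],"turn": 0,"claw": 0}
    - {"xyz": [0.015,-0.025,-0.01],"turn": 0,"claw": 0}
    - {"xyz": [0.015,-0.045,-0.01],"turn": 0,"claw": 0}
    - {"xyz": [0.012,-0.056,-0.01],"turn": 0,"claw": 0}
    - {"xyz": [-0.005,-0.056,-0.008],"turn": 0,"claw": 0}
    - {"xyz": [-0.02,-0.056,-0.004],"turn": 0,"claw": 0}
    - {"xyz": [-0.032,-0.056,-0.002],"turn": 0,"claw": 0}
    - {"xyz": [-0.036,-0.056,-0.002],"turn": 0,"claw": 0}

```text
time: 15.32
tool_pos: [0.4817, 0.2269, 0.0808]
orientation: [-0.032, 0.999, 0.0, 0.0]
ft_force: [-0.4, -1.0, -0.1]
gripper_width: 0.0004
finger_force: 0.0
```

Run:
```python
from h import *
state()
f=imaging.grab_frame("top").astype(int)
for r in range(176,240): print(r,''.join('#' if f[r,c].min()>150 else '+' if f[r,c].min()>85 else 'b' if f[r,c,2]>f[r,c,0]+60 else '.' for c in range(264,356)))
```

```text
t 15.32 rk mm [-54.7 -20.2   7.8] yaw_rel -180.4 F [-0.51 -0.99 -0.1 ] w 0.4 q6 -1.42
176 .............................................................++++++++######.........##......
177 ...........................................++..++++########################.........##......
178 ........................+++++++++#####################################++++..................
179 ......++++++++#####################################+++++.....++++++++++++++.........++......
180 ...##############################+++++.....++++++++++++++++++++++++++++++++......++##+......
181 ...############+++++..++#+++++++++++++++++++++++++++++++++++###+++++++++...........##+......
182 ....++++++++++++++++++#############+++++++##++++..++++......................##+....##+......
183 ....##++++++++++++++++####################+++++.+...........................+#+....###......
184 ....##+#+++++++++....+###############################+......................+#+....+##......
185 ....##................################################+.....................+#+....+##......
186 ....##.+..............##################
[... 4493 characters left out ...]
+++++#+...#++++++++..
233 ......##++................#+++++++#.+#########################+###++++++++++++...++++++++#..
234 ......##++................++++++++#.++#####################++##++++++++++++++++..++++++++#..
235 ......##++................++++++++#..+###################++++++++++++++++++++++...+++++++++.
236 ......##++.................#++++++++.+############++#++++++++++++++++++++++++++...#++++++++.
237 ......##++.......+.........#++++++++.+#######++++++++++++++++++++++++++++++++++...#+++++++#.
238 ......####.......#+........#+++++++#.+++##+++++++++++++++++++++++++++++++++++++...++++++++#.
239 ......+###.......+.........++++++++#.++++++++++++++++++++++++++++++++++++++++++....+++++++++
```

Emit:
move_arm:
  targets:
    - {"xyz": [-0.002,0,0],"turn": 0,"claw": 0}
    - {"xyz": [-0.004,0,0],"turn": 0,"claw": 0}
    - {"xyz": [-0.006,0,0],"turn": 0,"claw": 0}
    - {"xyz": [-0.008,0,0],"turn": 0,"claw": 0}
    - {"xyz": [-0.01,0,0],"turn": 0,"claw": 0}
    - {"xyz": [-0.012,0,0],"turn": 0,"claw": 0}

```text
time: 15.87
tool_pos: [0.4924, 0.228, 0.0808]
orientation: [-0.032, 0.999, 0.0, 0.0]
ft_force: [0.0, 0.9, 0.5]
gripper_width: 0.0008
finger_force: 0.0
```

```bash
cat >> h.py <<'E'
def foot():
    f=imaging.grab_frame("top").astype(int)
    for r in range(177,192): print(r,''.join('#' if f[r,c].min()>150 else '+' if f[r,c].min()>85 else '.' for c in range(264,350)))
E
python3 -c "
from h import *
state();foot()"
```

```text
t 15.87 rk mm [-43.9 -19.9   7.8] yaw_rel -180.3 F [0.11 0.93 0.49] w 0.8 q6 -1.42
177 ...........................................++.+++++########################.........##
178 ........................+++.+++++#####################################++++............
179 ......++++++++#####################################+++++.....++++++++++++++.........++
180 ...##############################+++++.....++++++++++++++++++++++++++++++++......++##+
181 ...############+++++..++#+++++++++++++++++++++++++++++++++++###+++++++++...........##+
182 ....++++++++++++++++++#############+++++++##++++..++++......................##+....##+
183 ....##++++++++++++++++####################+++++.............................+#+....###
184 ....##+#++++.++++.....###############################+......................+#+....+##
185 ....##.+..............################################+.....................+#+....+##
186 ....##.+..............################################+.....................+#+....+##
187 ....##.+.............+################################+.....................+#+....+##
188 ....##.+.............+################################......................+#+....+##
189 ....##++.............+################################......................+#+.....##
190 ....##+..............#################################......................+++.....##
191 ....##++.............#################################......................+++.....##
```

Not touched yet; continuing.

Emit:
move_arm:
  targets:
    - {"xyz": [-0.002,0,0],"turn": 0,"claw": 0}
    - {"xyz": [-0.004,0,0],"turn": 0,"claw": 0}
    - {"xyz": [-0.006,0,0],"turn": 0,"claw": 0}
    - {"xyz": [-0.008,0,0],"turn": 0,"claw": 0}
    - {"xyz": [-0.01,0,0],"turn": 0,"claw": 0}

```text
time: 16.33
tool_pos: [0.4992, 0.2279, 0.0806]
orientation: [-0.033, 0.999, -0.001, -0.004]
ft_force: [-21.9, -6.8, 16.3]
gripper_width: 0.0005
finger_force: 11.1
```

```bash
python3 -c "
from h import *
state();foot()"
```

```text
t 16.33 rk mm [-37.1 -20.5   7.6] yaw_rel -180.3 F [-22.29  -5.3   16.29] w 0.5 q6 -1.42
177 ...........................................++..++++########################.........##
178 ........................+++.+++++#####################################++++............
179 ...+..+++.++++#####################################+++++.....++++++++++++++.........++
180 ...##############################+++++.....++++++++++++++++++++++++++++++++......++##+
181 ...############+++++..+#####++++++++++++++++++++++++++++++++###+++++++++...........##+
182 ....++++++++++++++++++###################+##++++++++++......................##+....##+
183 ....##++++++++++++++++###########################++++.......................+#+....###
184 ....##+#+++++++++....+################################......................+#+....+##
185 ....##...............#################################......................+#+....+##
186 ....##.+.............#################################......................+++....+##
187 ....##.+.............#################################....................+++++....+##
188 ....##.+.............#################################.................+++++++++...+##
189 ....##++.............#################################..................++++++++....##
190 ....##+..............################################+..................++++++++....##
191 ....##++.............################################+..........++++++..+++++++++...##
```

Force jumped to 22 N: the foot is braced. Backing off at once.

Emit:
move_arm:
  targets:
    - {"xyz": [0.004,0,0],"turn": 0,"claw": 0}
    - {"xyz": [0.01,0,0],"turn": 0,"claw": 0}
    - {"xyz": [0.02,0,0],"turn": 0,"claw": 0}
    - {"xyz": [0.03,0,0],"turn": 0,"claw": 0}

```text
time: 16.72
tool_pos: [0.4721, 0.2267, 0.0807]
orientation: [-0.032, 0.999, 0.0, 0.0]
ft_force: [-0.1, 0.7, -0.5]
gripper_width: 0.0002
finger_force: 0.0
```

Run:
```python
from h import *
state();foot()
f=imaging.grab_frame("side").astype(int)
for r in range(236,286,2): print(r,''.join('#' if f[r,c].min()>150 else '+' if f[r,c].min()>85 else 'b' if f[r,c,2]>f[r,c,0]+60 else '.' for c in range(236,330)))
```

```text
t 16.72 rk mm [-64.2 -19.8   7.7] yaw_rel -180.3 F [-0.03  0.75 -0.53] w 0.2 q6 -1.41
177 ...........................................++.+++++########################.........##
178 ........................+++++++++#####################################++++............
179 ......++++++++#####################################+++++.....++++++++++++++.........++
180 ...##############################+++++.....++++++++++++++++++++++++++++++++......++##+
181 ...############+++++..+#####++++++++++++++++++++++++++++++++###++++++++++..........##+
182 ....++++++++++++++++++###################+##++++++++++......................##+....##+
183 ....##++++++++++++++++###########################++++.......................+#+....###
184 ....##+#+++++++++.+..+################################......................+#+....+##
185 ....##...............#################################......................+#+....+##
186 ....##.+.............#################################......................+#+....+##
187 ....##.+.............#################################......................+#+....+##
188 ....##.+.
[... 2125 characters left out ...]
##.....
272 .+###+++++++++++++++++++++++++++++++++++++++++++++++++++++++++++++++..............++b+##+b...b
274 +###++++++++.......+++++++++++++++++++++++++++++++++++++++++++++++...............+#b+###+.bbbb
276 ###++++++++.................++++++++++++++++++++++++++++++++++++.................++b###+....bb
278 +++++++++..............................++++++++++++++++++++++...................+#b+###+b..bbb
280 +++###################++........................++++++++++......................++b+##+bbbbbbb
282 .++++++++++++++++++++####################++....................................+#b+###+bbbbbbb
284 .++++++++++++++++++++++++++++++++++++++++###################++.................++b###+..bbbbbb
```

```bash
cat >> h.py <<'E'
def edges():
    f=imaging.grab_frame("top").astype(int);g=f.min(2).astype(float)
    L=[];Rr=[]
    for r in range(186,200):
        row=g[r,275:330];b=np.where(row>150)[0]
        if len(b)<10: continue
        sub=lambda i,j:i+(150-row[i])/(row[j]-row[i])*(j-i)
        L.append((275+sub(b[0]-1,b[0]),r));Rr.append((275+sub(b[-1]+1,b[-1]),r))
    for nm,q,z in (("L",L,.11),("R",Rr,.11)):
        P=np.array([rk(onz("top",*p,z))[:2]*1e3 for p in q]);a=np.polyfit(P[:,0],P[:,1],1);print(nm,"dy/dx deg",np.degrees(np.arctan(a[0])).round(1),"y at x=60",np.polyval(a,60).round(1))
    T=[]
    for c in range(288,316,3):
        col=g[170:200,c];j=np.where(col<60)[0]
        i=[k for k in range(8,25) if col[k]<150<=col[k+1]]
        if i: k=i[-1];T.append((c,170+k+(150-col[k])/(col[k+1]-col[k])))
    P=np.array([rk(onz("top",*p,.11))[:2]*1e3 for p in T]);a=np.polyfit(P[:,1],P[:,0],1);print("foot",P.round(0).tolist(),"deg",np.degrees(np.arctan(-a[0])).round(1))
    # bar
    B=[]
    for r in range(186,230):
        row=g[r,334:352];b=np.where(row>85)[0]
        if len(b): B.append((334+b.mean(),r)) if b[-1]-b[0]<6 else 0
    if len(B)>5:
        P=np.array([rk(onz("top",*p,.091))[:2]*1e3 for p in B]);a=np.polyfit(P[:,0],P[:,1],1);print("bar deg",np.degrees(np.arctan(a[0])).round(1),"y",np.polyval(a,0).round(1))
E
python3 -c "
from h import *
edges()"
```

```text
L dy/dx deg -8.1 y at x=60 60.4
R dy/dx deg -8.4 y at x=60 -21.4
foot [[89.0, 51.0], [89.0, 43.0], [81.0, 36.0], [80.0, 28.0], [79.0, 21.0], [79.0, 13.0], [78.0, 6.0], [77.0, -2.0], [75.0, -9.0], [73.0, -17.0]] deg -12.3
```

The flask is lying but still yawed about -8°, and the shoulder is a poor place to push because it wedges. Instead I'll turn it square by pushing the cap gently sideways from its left (-y).

Emit:
move_arm:
  targets:
    - {"xyz": [0.02,0,-0.003],"turn": 0,"claw": 0}
    - {"xyz": [0.044,0.005,-0.006],"turn": 0,"claw": 0}
    - {"xyz": [0.046,0.035,-0.008],"turn": 0,"claw": 0}
    - {"xyz": [0.046,0.07,-0.008],"turn": 0,"claw": 0}
    - {"xyz": [0.046,0.095,-0.008],"turn": 0,"claw": 0}
    - {"xyz": [0.03,0.099,-0.008],"turn": 0,"claw": 0}
    - {"xyz": [0.012,0.099,-0.008],"turn": 0,"claw": 0}
    - {"xyz": [0,0.099,-0.008],"turn": 0,"claw": 0}
    - {"xyz": [0,0.096,-0.008],"turn": 0,"claw": 0}
    - {"xyz": [0,0.093,-0.008],"turn": 0,"claw": 0}

```text
time: 17.7
tool_pos: [0.4667, 0.3192, 0.0884]
orientation: [-0.032, 0.999, -0.0, -0.0]
ft_force: [-0.1, -0.1, -0.5]
gripper_width: 0.0005
finger_force: 0.0
```

Emit:
move_arm:
  targets:
    - {"xyz": [0,-0.0025,0],"turn": 0,"claw": 0}
    - {"xyz": [0,-0.005,0],"turn": 0,"claw": 0}
    - {"xyz": [0,-0.0075,0],"turn": 0,"claw": 0}
    - {"xyz": [0,-0.01,0],"turn": 0,"claw": 0}

```text
time: 18.03
tool_pos: [0.4667, 0.3092, 0.0889]
orientation: [-0.032, 0.999, 0.0, -0.0]
ft_force: [-0.5, 0.4, 0.4]
gripper_width: 0.0006
finger_force: 0.2
```

```bash
python3 -c "
from h import *
state();edges()"
```

```text
t 18.03 rk mm [-63.9  62.9  15.9] yaw_rel -180.3 F [-0.42  0.39  0.38] w 0.6 q6 -1.26
L dy/dx deg -5.9 y at x=60 60.4
R dy/dx deg -6.0 y at x=60 -20.4
foot [[82.0, 51.0], [82.0, 43.0], [81.0, 36.0], [80.0, 28.0], [80.0, 21.0], [79.0, 13.0], [79.0, 6.0], [78.0, -2.0], [77.0, -10.0], [76.0, -17.0]] deg -5.1
```

Emit:
move_arm:
  targets:
    - {"xyz": [0,-0.0025,0],"turn": 0,"claw": 0}
    - {"xyz": [0,-0.005,0],"turn": 0,"claw": 0}
    - {"xyz": [0,-0.0075,0],"turn": 0,"claw": 0}
    - {"xyz": [0,-0.01,0],"turn": 0,"claw": 0}
    - {"xyz": [0,-0.012,0],"turn": 0,"claw": 0}
    - {"xyz": [0,-0.013,0],"turn": 0,"claw": 0}

```text
time: 18.58
tool_pos: [0.4679, 0.2962, 0.0887]
orientation: [-0.032, 0.999, -0.0, -0.0]
ft_force: [-0.3, 0.8, -0.8]
gripper_width: 0.0003
finger_force: 0.2
```

```bash
python3 -c "
from h import *
state();edges()"
```

```text
t 18.58 rk mm [-63.6  49.9  15.7] yaw_rel -180.3 F [-0.2   0.77 -0.83] w 0.3 q6 -1.28
L dy/dx deg 1.9 y at x=60 61.7
R dy/dx deg 0.2 y at x=60 -19.2
foot [[81.0, 51.0], [81.0, 43.0], [81.0, 36.0], [81.0, 28.0], [82.0, 21.0], [82.0, 13.0], [81.0, 5.0], [82.0, -2.0], [81.0, -10.0], [81.0, -17.0]] deg 0.2
```

Square now (0.2°), with the foot at x≈81.5. A gentle push on the cap end will seat it.

Emit:
move_arm:
  targets:
    - {"xyz": [0,0.008,0],"turn": 0,"claw": 0}
    - {"xyz": [0.02,0.012,0],"turn": 0,"claw": 0}
    - {"xyz": [0.042,0.01,0.002],"turn": 0,"claw": 0}
    - {"xyz": [0.042,-0.01,0.004],"turn": 0,"claw": 0}
    - {"xyz": [0.042,-0.03,0.005],"turn": 0,"claw": 0}
    - {"xyz": [0.034,-0.03,0.005],"turn": 0,"claw": 0}
    - {"xyz": [0.028,-0.03,0.005],"turn": 0,"claw": 0}
    - {"xyz": [0.025,-0.03,0.005],"turn": 0,"claw": 0}
    - {"xyz": [0.022,-0.03,0.005],"turn": 0,"claw": 0}
    - {"xyz": [0.02,-0.03,0.005],"turn": 0,"claw": 0}

```text
time: 19.47
tool_pos: [0.45, 0.2659, 0.0836]
orientation: [-0.033, 0.999, -0.0, -0.0]
ft_force: [-2.2, 0.1, 2.1]
gripper_width: 0.0004
finger_force: 1.0
```

Emit:
move_arm:
  targets:
    - {"xyz": [-0.001,0,0],"turn": 0,"claw": 0}
    - {"xyz": [-0.002,0,0],"turn": 0,"claw": 0}

```text
time: 19.63
tool_pos: [0.4507, 0.2658, 0.0835]
orientation: [-0.032, 0.999, -0.0, -0.001]
ft_force: [-7.5, 0.8, 4.4]
gripper_width: 0.0001
finger_force: 4.0
```

Seated against the stop. Backing off and moving over to the right of the clamp bar.

Emit:
move_arm:
  targets:
    - {"xyz": [0.01,0,0],"turn": 0,"claw": 0}
    - {"xyz": [0.02,0,-0.03],"turn": 0,"claw": 0}
    - {"xyz": [0.02,0,-0.065],"turn": 0,"claw": 0}
    - {"xyz": [0.01,-0.02,-0.09],"turn": 0,"claw": 0}
    - {"xyz": [-0.01,-0.045,-0.09],"turn": 0,"claw": 0}
    - {"xyz": [-0.03,-0.07,-0.09],"turn": 0,"claw": 0}
    - {"xyz": [-0.05,-0.095,-0.09],"turn": 0,"claw": 0}
    - {"xyz": [-0.07,-0.12,-0.09],"turn": 0,"claw": 0}
    - {"xyz": [-0.09,-0.14,-0.09],"turn": 0,"claw": 0}
    - {"xyz": [-0.1,-0.145,-0.09],"turn": 0,"claw": 0}

```text
time: 20.47
tool_pos: [0.5628, 0.1244, 0.1736]
orientation: [-0.031, 1.0, -0.0, 0.001]
ft_force: [-0.4, 0.7, 0.2]
gripper_width: 0.0005
finger_force: 0.0
```

```bash
python3 -c "
from h import *
go(.02,-.127,.01);edges()"
```

```text
t 20.47 rk mm [  19.1 -128.1  100.6] yaw_rel -180.5 F [-0.37  0.68  0.2 ] w 0.5 q6 -1.62
shift [-0.0008  0.0012  0.0906]
L dy/dx deg 2.2 y at x=60 61.8
R dy/dx deg 0.0 y at x=60 -19.0
foot [[89.0, 51.0], [88.0, 43.0], [88.0, 35.0]] deg -2.6
```

Emit:
move_arm:
  targets:
    - {"xyz": [0,0,0.035],"turn": 0,"claw": 0}
    - {"xyz": [0,0,0.07],"turn": 0,"claw": 0}
    - {"xyz": [0,0,0.09],"turn": 0,"claw": 0}
    - {"xyz": [0,0.01,0.09],"turn": 0,"claw": 0}
    - {"xyz": [0,0.017,0.09],"turn": 0,"claw": 0}
    - {"xyz": [0,0.021,0.09],"turn": 0,"claw": 0}
    - {"xyz": [0,0.025,0.09],"turn": 0,"claw": 0}
    - {"xyz": [0,0.029,0.09],"turn": 0,"claw": 0}
    - {"xyz": [0,0.033,0.09],"turn": 0,"claw": 0}
    - {"xyz": [0,0.037,0.09],"turn": 0,"claw": 0}

```text
time: 21.35
tool_pos: [0.559, 0.1644, 0.0846]
orientation: [-0.032, 0.999, -0.0, 0.001]
ft_force: [0.6, -1.3, 2.1]
gripper_width: 0.0002
finger_force: 0.9
```

Emit:
move_arm:
  targets:
    - {"xyz": [0,0.004,0],"turn": 0,"claw": 0}
    - {"xyz": [0,0.008,0],"turn": 0,"claw": 0}
    - {"xyz": [0,0.012,0],"turn": 0,"claw": 0}
    - {"xyz": [0,0.016,0],"turn": 0,"claw": 0}
    - {"xyz": [0,0.02,0],"turn": 0,"claw": 0}
    - {"xyz": [0,0.024,0],"turn": 0,"claw": 0}
    - {"xyz": [0,0.028,0],"turn": 0,"claw": 0}
    - {"xyz": [0,0.032,0],"turn": 0,"claw": 0}
    - {"xyz": [0,0.036,0],"turn": 0,"claw": 0}
    - {"xyz": [0,0.04,0],"turn": 0,"claw": 0}

```text
time: 22.18
tool_pos: [0.556, 0.2044, 0.0837]
orientation: [-0.032, 0.999, 0.0, -0.0]
ft_force: [-0.3, -2.7, 0.4]
gripper_width: 0.0001
finger_force: 0.9
```

```bash
python3 -c "
from h import *
state();edges()
print((rk(onz('top',*[344.5,175],.127))*1e3).round(1))
f=imaging.grab_frame('top').astype(int);m=(f[...,0]>150)&(f[...,1]<70);ys,xs=np.where(m[150:200,300:360]);print('knob',(rk(onz('top',300+xs.mean(),150+ys.mean(),.127))*1e3).round(1) if len(xs) else None)"
```

```text
t 22.18 rk mm [ 17.9 -47.9  10.7] yaw_rel -180.3 F [-0.47 -2.7   0.4 ] w 0.1 q6 -1.48Traceback (most recent call last):
  File "<string>", line 3, in <module>
    state();edges()
            ~~~~~^^
  File "h.py", line 55, in edges
    L.append((275+sub(b[0]-1,b[0]),r));Rr.append((275+sub(b[-1]+1,b[-1]),r))
                                                      ~~~^^^^^^^^^^^^^^^
  File "h.py", line 54, in <lambda>
    sub=lambda i,j:i+(150-row[i])/(row[j]-row[i])*(j-i)
                          ~~~^^^
IndexError: index 55 is out of bounds for axis 0 with size 55
```

Emit:
move_arm:
  targets:
    - {"xyz": [0,0.003,0],"turn": 0,"claw": 0}
    - {"xyz": [0,0.006,0],"turn": 0,"claw": 0}
    - {"xyz": [0,0.009,0],"turn": 0,"claw": 0}
    - {"xyz": [0,0.012,0],"turn": 0,"claw": 0}
    - {"xyz": [0,0.015,0],"turn": 0,"claw": 0}
    - {"xyz": [0,0.018,0],"turn": 0,"claw": 0}
    - {"xyz": [0,0.021,0],"turn": 0,"claw": 0}
    - {"xyz": [0,0.024,0],"turn": 0,"claw": 0}
    - {"xyz": [0,0.027,0],"turn": 0,"claw": 0}
    - {"xyz": [0,0.03,0],"turn": 0,"claw": 0}

```text
time: 23.07
tool_pos: [0.5539, 0.2342, 0.0837]
orientation: [-0.032, 0.999, -0.0, -0.0]
ft_force: [-0.5, -3.1, 1.0]
gripper_width: 0.0007
finger_force: 1.4
```

```bash
cat >> h.py <<'E'
def knob():
    f=imaging.grab_frame('top').astype(int);m=(f[...,0]>130)&(f[...,1]<80)&(f[...,2]<80);ys,xs=np.where(m[160:190,270:360])
    print('knob',(rk(onz('top',270+xs.mean(),160+ys.mean(),.127))*1e3).round(1) if len(xs) else None)
    for r in range(178,200,2): print(r,''.join('#' if f[r,c].min()>150 else '+' if f[r,c].min()>85 else '.' for c in range(264,350)))
E
python3 -c "
from h import *
state();knob()"
```

```text
t 23.07 rk mm [ 17.9 -18.   10.7] yaw_rel -180.3 F [-0.76 -3.08  1.01] w 0.7 q6 -1.43
knob None
178 ....................+++++++++.++++++++++++++++++++++###+###############+.++++++++#....
180 ...###############..++++++++++++++++++++#+##+###########################..#++++++++...
182 ....++++++#######+...#++++++#+++#+######################################+.++++++++#...
184 ....##++++#######....+++++++++++########################################+..+++++++#+..
186 ....##.+..#######....+#++++++#.+#########################################..++++++++#..
188 ....##.+..##+.........#+++++++++#########################################+..#++++++#..
190 ....##+...##+.........++++++++#+#########################################+..#++++++++.
192 ....##++..##+.........++++++++#.+##################################+#+#+#+..+#++++++#.
194 ....+#++..###..........#++++++++.+##########################+++++++++++++++..+++++++++
196 ....###+..###..........+++++++++.+###############+#++++++++++++++++++++++++..++++++++#
198 ....+##+..+##...........+++++++#.++####++++++++++++++++++++++++++++++++++++...#+++++++
```

Flask about 6 mm from the fence. Finishing in small steps while watching the force.

Emit:
move_arm:
  targets:
    - {"xyz": [0,0.0015,0],"turn": 0,"claw": 0}
    - {"xyz": [0,0.003,0],"turn": 0,"claw": 0}
    - {"xyz": [0,0.0045,0],"turn": 0,"claw": 0}
    - {"xyz": [0,0.0055,0],"turn": 0,"claw": 0}

```text
time: 23.45
tool_pos: [0.5536, 0.2395, 0.0837]
orientation: [-0.032, 0.999, -0.0, -0.0]
ft_force: [-1.8, -1.9, 0.4]
gripper_width: 0.0004
finger_force: 1.4
```

Emit:
move_arm:
  targets:
    - {"xyz": [0,0.0005,0],"turn": 0,"claw": 0}
    - {"xyz": [0,0.001,0],"turn": 0,"claw": 0}

```text
time: 23.62
tool_pos: [0.5536, 0.2404, 0.0837]
orientation: [-0.032, 0.999, -0.0, -0.0]
ft_force: [-1.6, -2.9, 1.6]
gripper_width: 0.0003
finger_force: 1.3
```

Emit:
move_arm:
  targets:
    - {"xyz": [0,0.0007,0],"turn": 0,"claw": 0}
    - {"xyz": [0,0.0014,0],"turn": 0,"claw": 0}
    - {"xyz": [0,0.002,0],"turn": 0,"claw": 0}

```text
time: 23.87
tool_pos: [0.5535, 0.2425, 0.0837]
orientation: [-0.032, 0.999, 0.0, -0.0]
ft_force: [-3.1, -3.5, -0.4]
gripper_width: 0.0004
finger_force: 1.2
```

Emit:
move_arm:
  targets:
    - {"xyz": [0,0.0007,0],"turn": 0,"claw": 0}
    - {"xyz": [0,0.0014,0],"turn": 0,"claw": 0}

```text
time: 24.03
tool_pos: [0.5534, 0.2432, 0.0837]
orientation: [-0.032, 0.999, -0.001, -0.0]
ft_force: [-2.2, -9.0, 0.8]
gripper_width: 0.0004
finger_force: 4.6
```

9 N: the bar is stopped snugly by the flask and fence. Withdrawing up and away to look.

Emit:
move_arm:
  targets:
    - {"xyz": [0,-0.003,0],"turn": 0,"claw": 0}
    - {"xyz": [0,-0.012,0],"turn": 0,"claw": 0}
    - {"xyz": [0,-0.018,-0.02],"turn": 0,"claw": 0}
    - {"xyz": [0,-0.02,-0.06],"turn": 0,"claw": 0}
    - {"xyz": [0,-0.02,-0.1],"turn": 0,"claw": 0}
    - {"xyz": [0,-0.02,-0.14],"turn": 0,"claw": 0}
    - {"xyz": [0.03,-0.03,-0.17],"turn": 0,"claw": 0}
    - {"xyz": [0.06,-0.05,-0.18],"turn": 0,"claw": 0}
    - {"xyz": [0.09,-0.075,-0.18],"turn": 0,"claw": 0}
    - {"xyz": [0.12,-0.1,-0.18],"turn": 0,"claw": 0}

```text
time: 24.87
tool_pos: [0.4391, 0.1356, 0.2646]
orientation: [-0.033, 0.999, 0.0, 0.002]
ft_force: [0.7, -1.2, 0.3]
gripper_width: 0.0006
finger_force: 0.0
```

Emit:
move_arm:
  targets:
    - {"xyz": [0.02,-0.035,0],"turn": 0,"claw": 0}
    - {"xyz": [0.04,-0.07,0],"turn": 0,"claw": 0}
    - {"xyz": [0.06,-0.1,0],"turn": 0,"claw": 0}
    - {"xyz": [0.06,-0.13,0],"turn": 0,"claw": 0}
    - {"xyz": [0.06,-0.16,0],"turn": 0,"claw": 0}
    - {"xyz": [0.06,-0.19,0],"turn": 0,"claw": 0}
    - {"xyz": [0.06,-0.22,0],"turn": 0,"claw": 0}
    - {"xyz": [0.06,-0.25,0],"turn": 0,"claw": 0}

```text
time: 25.53
tool_pos: [0.3963, -0.1189, 0.2641]
orientation: [-0.032, 0.999, -0.0, 0.001]
ft_force: [0.7, -0.0, 0.1]
gripper_width: 0.0003
finger_force: 0.0
```

Run:
```python
from h import *
state()
a=imaging.grab_frame("top")[165:255,260:360,::-1];b=imaging.grab_frame("side")[190:310,225:345,::-1]
cv2.imwrite("pics/c8.png",cv2.hconcat([cv2.resize(a,(400,360),interpolation=2),cv2.resize(b,(360,360),interpolation=2)]))
```

```text
t 25.53 rk mm [-164.  -359.2  191.1] yaw_rel -180.3 F [ 0.73 -0.1   0.07] w 0.3 q6 -2.21
```

View pics/c8.png

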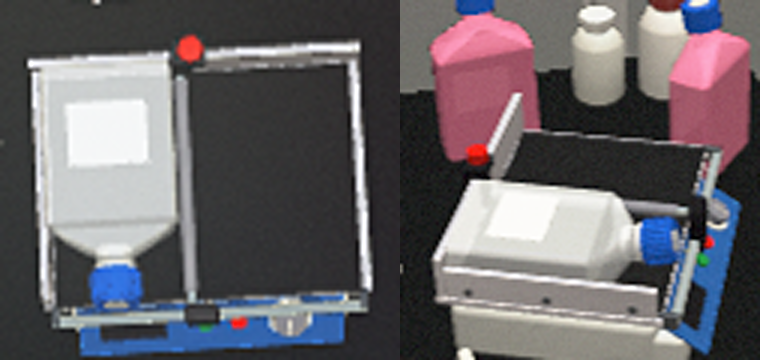

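The flask lies flat between fence (left) and bar (right), cap at top crop (117,285) to the front, foot at the stop. I'll check numerically for any gaps.

Run:
```python
from h import *
def kn(f):
    f=f.astype(int);m=(f[160:195,270:360,0]>130)&(f[160:195,270:360,1]<80);ys,xs=np.where(m);return rk(onz("top",270+xs.mean(),160+ys.mean(),.127))*1e3
f0=cv2.imread("pics/top0.png")[:,:,::-1];f=imaging.grab_frame("top")
print("knob",kn(f0).round(1),kn(f).round(1))
g=f.astype(int).min(2)
for c in (274,280,286,292,298): print(c,g[176:192,c].tolist())
for r in (190,200,210): print(r,g[r,266:312].tolist())
for P in ((.082,.058,.037),(.082,.1,.037),(.082,.016,.037),(.02,.1,.022),(.02,.016,.018),(.02,.016,.037)): print(P,proj("top",w(*P)).round(1))
```

```text
knob [ 87.  -90.6  54. ] [87.3  2.4 54. ]
274 [56, 53, 58, 123, 229, 221, 216, 224, 223, 205, 204, 204, 203, 204, 205, 204]
280 [56, 52, 70, 176, 220, 202, 224, 225, 225, 203, 205, 206, 203, 204, 223, 247]
286 [56, 51, 86, 230, 216, 200, 225, 228, 208, 205, 203, 203, 205, 206, 232, 247]
292 [53, 58, 120, 223, 220, 218, 224, 223, 202, 204, 205, 203, 203, 208, 239, 246]
298 [54, 69, 172, 217, 204, 225, 224, 224, 201, 203, 204, 200, 204, 203, 204, 201]
190 [55, 40, 239, 218, 187, 220, 203, 203, 205, 203, 208, 210, 210, 222, 223, 223, 222, 232, 232, 233, 232, 232, 240, 241, 240, 241, 239, 248, 248, 250, 203, 203, 204, 203, 204, 205, 186, 71, 146, 166, 146, 53, 54, 58, 56, 57]
200 [54, 47, 101, 221, 200, 222, 208, 202, 203, 205, 201, 248, 245, 245, 245, 245, 245, 245, 245, 245, 245, 245, 245, 244, 245, 245, 244, 245, 245, 246, 248, 202, 204, 203, 200, 203, 205, 119, 123, 165, 160, 100, 53, 56, 56, 57]
210 [54, 53, 40, 223, 210, 197, 222, 204, 204, 205, 204, 204, 203, 204, 203, 205, 204, 204, 204, 204, 205, 203, 203, 203, 204, 204, 204, 203, 204, 204, 205, 205, 203, 202, 204, 203, 204, 184, 84, 145, 175, 144, 50, 54, 56, 58]
(0.082, 0.058, 0.037) [285.2 181.4]
(0.082, 0.1, 0.037) [268.6 182.3]
(0.082, 0.016, 0.037) [301.8 180.5]
(0.02, 0.1, 0.022) [270.4 207.5]
(0.02, 0.016, 0.018) [303.4 205.9]
(0.02, 0.016, 0.037) [303.1 204.7]
```

Run:
```python
from h import *
def bar(f,c0,c1,lo):
    g=f.astype(float).min(2);o=[]
    for r in range(188,226):
        row=np.clip(g[r,c0:c1]-75,0,None);o.append(rk(onz("top",c0+(row*np.arange(c1-c0)).sum()/row.sum(),r,.091))[1]*1e3)
    o=np.array(o);return np.median(o).round(2),o[:8].mean().round(2),o[-8:].mean().round(2)
f0=cv2.imread("pics/top0.png")[:,:,::-1];f=imaging.grab_frame("top")
print(bar(f0,338,347,0),bar(f,304,310,0))
for r in (190,205,220): print(f0[r,336:352].min(1).tolist(), f[r,300:312].min(1).tolist())
```

```text
(np.float64(-83.12), np.float64(-83.11), np.float64(-82.91)) (np.float64(10.11), np.float64(9.84), np.float64(10.58))
[46, 47, 44, 38, 124, 163, 160, 75, 42, 48, 37, 78, 221, 230, 36, 35] [205, 206, 187, 70, 147, 167, 145, 53, 57, 59, 56, 57]
[45, 44, 46, 45, 37, 131, 164, 155, 65, 43, 41, 36, 75, 226, 235, 38] [202, 203, 206, 176, 108, 152, 167, 138, 54, 54, 56, 56]
[41, 43, 44, 43, 41, 51, 137, 170, 150, 57, 41, 44, 35, 120, 227, 235] [181, 181, 170, 151, 110, 136, 166, 160, 103, 54, 51, 56]
```

Travel by image is 93–95 mm against 96 nominal, so I'll re-push the bar lightly to be sure it is snug.

```bash
python3 -c "
from h import *
go(.018,-.03,.19)"
```

```text
t 25.73 rk mm [-163.8 -357.8  190.8] yaw_rel -180.4 F [ 0.03 -0.18  0.79] w 0.8 q6 -2.21
shift [-0.1795  0.3291  0.001 ]
```

Emit:
move_arm:
  targets:
    - {"xyz": [-0.01,0.035,0],"turn": 0,"claw": 0}
    - {"xyz": [-0.025,0.07,0],"turn": 0,"claw": 0}
    - {"xyz": [-0.045,0.105,0],"turn": 0,"claw": 0}
    - {"xyz": [-0.065,0.14,0],"turn": 0,"claw": 0}
    - {"xyz": [-0.085,0.175,0],"turn": 0,"claw": 0}
    - {"xyz": [-0.105,0.21,0],"turn": 0,"claw": 0}
    - {"xyz": [-0.125,0.245,0],"turn": 0,"claw": 0}
    - {"xyz": [-0.145,0.28,0],"turn": 0,"claw": 0}
    - {"xyz": [-0.165,0.31,0],"turn": 0,"claw": 0}
    - {"xyz": [-0.18,0.328,0],"turn": 0,"claw": 0}

```text
time: 26.57
tool_pos: [0.5545, 0.2265, 0.2637]
orientation: [-0.034, 0.999, 0.001, 0.0]
ft_force: [0.2, -0.5, -0.4]
gripper_width: 0.0004
finger_force: 0.0
```

```bash
python3 -c "
from h import *
go(.018,-.03,.011)"
```

```text
t 26.57 rk mm [ 17.9 -25.7 190.7] yaw_rel -180.1 F [ 0.16 -0.54 -0.44] w 0.4 q6 -1.45
shift [ 0.     -0.0045  0.1797]
```

Emit:
move_arm:
  targets:
    - {"xyz": [0,-0.0065,0.02],"turn": 0,"claw": 0}
    - {"xyz": [0,-0.0065,0.055],"turn": 0,"claw": 0}
    - {"xyz": [0,-0.0065,0.09],"turn": 0,"claw": 0}
    - {"xyz": [0,-0.0065,0.125],"turn": 0,"claw": 0}
    - {"xyz": [0,-0.0065,0.155],"turn": 0,"claw": 0}
    - {"xyz": [0,-0.0065,0.175],"turn": 0,"claw": 0}
    - {"xyz": [0,-0.0065,0.18],"turn": 0,"claw": 0}
    - {"xyz": [0,0.002,0.18],"turn": 0,"claw": 0}
    - {"xyz": [0,0.01,0.18],"turn": 0,"claw": 0}
    - {"xyz": [0,0.015,0.18],"turn": 0,"claw": 0}

```text
time: 27.4
tool_pos: [0.5544, 0.2387, 0.0856]
orientation: [-0.033, 0.999, 0.0, 0.002]
ft_force: [-0.2, 1.0, 0.0]
gripper_width: 0.0005
finger_force: 0.0
```

Emit:
move_arm:
  targets:
    - {"xyz": [0,0.001,0],"turn": 0,"claw": 0}
    - {"xyz": [0,0.002,0],"turn": 0,"claw": 0}

```text
time: 27.57
tool_pos: [0.554, 0.2396, 0.0849]
orientation: [-0.033, 0.999, 0.0, 0.001]
ft_force: [-0.4, -0.1, 0.3]
gripper_width: 0.0
finger_force: 0.0
```

Emit:
move_arm:
  targets:
    - {"xyz": [0,0.001,0],"turn": 0,"claw": 0}
    - {"xyz": [0,0.002,0],"turn": 0,"claw": 0}
    - {"xyz": [0,0.003,0],"turn": 0,"claw": 0}

```text
time: 27.82
tool_pos: [0.5537, 0.2417, 0.084]
orientation: [-0.032, 0.999, 0.0, 0.0]
ft_force: [-0.7, 0.3, 0.1]
gripper_width: 0.0003
finger_force: 0.0
```

Emit:
move_arm:
  targets:
    - {"xyz": [0,0.0005,0],"turn": 0,"claw": 0}
    - {"xyz": [0,0.001,0],"turn": 0,"claw": 0}

```text
time: 27.98
tool_pos: [0.5536, 0.2427, 0.0838]
orientation: [-0.032, 0.999, -0.0, -0.0]
ft_force: [0.4, -0.7, 0.3]
gripper_width: 0.0003
finger_force: 0.0
```

Emit:
move_arm:
  targets:
    - {"xyz": [0,0.0007,0],"turn": 0,"claw": 0}
    - {"xyz": [0,0.0015,0],"turn": 0,"claw": 0}

```text
time: 28.15
tool_pos: [0.5535, 0.2432, 0.0837]
orientation: [-0.032, 0.999, -0.001, -0.0]
ft_force: [0.8, -9.7, 2.8]
gripper_width: 0.0004
finger_force: 5.0
```

Emit:
move_arm:
  targets:
    - {"xyz": [0,0.0004,0],"turn": 0,"claw": 0}
    - {"xyz": [0,0.0008,0],"turn": 0,"claw": 0}

```text
time: 28.32
tool_pos: [0.5535, 0.2433, 0.0837]
orientation: [-0.032, 0.999, -0.002, -0.0]
ft_force: [-0.2, -12.0, 1.7]
gripper_width: 0.0003
finger_force: 6.1
```

The bar stops hard at the same place (12 N), so the flask is snug. Withdrawing and handing in.

Emit:
move_arm:
  targets:
    - {"xyz": [0,-0.003,0],"turn": 0,"claw": 0}
    - {"xyz": [0,-0.012,0],"turn": 0,"claw": 0}
    - {"xyz": [0,-0.018,-0.02],"turn": 0,"claw": 0}
    - {"xyz": [0,-0.02,-0.06],"turn": 0,"claw": 0}
    - {"xyz": [0,-0.02,-0.1],"turn": 0,"claw": 0}
    - {"xyz": [0,-0.02,-0.14],"turn": 0,"claw": 0}
    - {"xyz": [0,-0.02,-0.17],"turn": 0,"claw": 0}
    - {"xyz": [0,-0.02,-0.18],"turn": 0,"claw": 0}
    - {"xyz": [0,-0.02,-0.18],"turn": 0,"claw": 0}

```text
time: 29.07
tool_pos: [0.5553, 0.225, 0.2663]
orientation: [-0.032, 0.999, 0.001, 0.003]
ft_force: [-0.8, -0.6, -0.0]
gripper_width: 0.0003
finger_force: 0.0
```

```bash
python3 -c "
from h import *
state();print(robot.hand_in())"
```

```text
t 29.07 rk mm [ 18.7 -27.2 193.3] yaw_rel -180.3 F [-0.82 -0.52 -0.02] w 0.3 q6 -1.45
the job is handed in; nothing more can be done
None
```

Handed in at 29 s: the flask lies flat, cap to the front and foot at the stop, held snugly between bar and fence; but its foot slid back to the stop while still leaning, and one push on its shoulder briefly reached 22 N sideways and 16 N down.

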